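Turn rinsed spot plates wells-down and rack them in the drain pocket

ROBOT

A 7-joint arm with a two-finger parallel gripper is mounted at the origin on a cart in front of the work surface, level with it; the furniture and walls round the work are solid. World frame = base frame: x ahead of the robot, y to its left, z up, the work surface at z = 0. Lengths are in m, angles in rad, forces in N, time in s.
With the tool pointing down it reaches from about 0.4 to 0.85 m from the base axis. Payload 4.4 kg.
Tool frame: the origin (TCP) lies midway between the tips of the shut fingers; the grasp point (between the pads) lies 19 mm behind it (env.grip_depth is the distance from the TCP to the grasp point, in m); z points along the fingers, y is the direction in which the jaws open and shut (so a half turn about z gives the same grasp; the last joint's range is limited). The gripper opens to 94 mm and grips with 3 to 60 N. Pads are 16 mm wide; open, the fingers measure 119 mm over their backs; the gripper's body (75 mm by 177 mm) begins 78 mm behind the grasp point.
Start: joints at [1.174, 0.628, 0.038, 1.517, -0.027, 0.996, -0.02], TCP at [0.211, -0.615, 0.205] pointing down, gripper open.
Joint ranges: [-3.06, 3.06], [-0.37, 2.12], [-1.25, 1.32], [0.18, 2.47], [-1.1, 4.24], [0.23, 1.98], [-2.94, 2.94]. Speed limits (rad/s): [2.57, 2.57, 3.14, 3.14, 3.14, 3.14, 3.14].

INTERFACE

Orientations are given as [roll, pitch, yaw] about the fixed x, y, z axes, in that order (R = Rz(yaw) Ry(pitch) Rx(roll)).
In Python, from workcell import env gives the robot as it stands.
- The arm moves only by the shell command python3 -m pendant 'ROWS'. ROWS is JSON, a list of rows, each a list of 5 numbers: the shift along the tool's x, y, z in mm, then the turn about the tool's z in degrees, then the closure, from -1 (fully open) to 1 (shut). A call has 1 to 8 rows; each row shifts and turns the commanded pose from where the row before left it, along the tool's axes as they then stand; what a row does not reach is not made up. A row lasts 1/10 s, in which the tool goes at most 50 mm and 8.59 degrees, less where a joint would pass 70% of its speed; a pose out of reach is approached as far as the arm can. A call with a gripper value outside its range is refused whole. The fingers move at their own pace and stop on an object; the grip force is fixed at half the most. Time passes only in rows, so rows that do not move let the fingers close. It gives the time, the measured TCP pose, the force and the opening at its end, in the units of the state.
- env.get_state(): the state, without advancing time (a new reading comes with each control period).
- env.snapshot(name): name is "side" or "top"; returns a dict with "img" (480x640x3 uint8, blue, green, red), "depth" (480x640 float32, m along the optical axis (not along the pixel's ray), 0 where there is no reading), "fx", "fy", "cx", "cy" (pixels), "k1" (the pictures are not rectified: a ray, as slopes to the right and down, at radius r is drawn at 1 + k1 r^2 times it, then the intrinsics apply), "cam_to_world" (4x4, takes a point from camera to world coordinates). Camera axes: x right, y down, z forward; pixel columns grow to the right and rows downward; lengths in m; the calibration is good to about 2 mm. A picture is of the moment at which its call begins.
- env.finish_job(): hands the job in, once; it reports no verdict.
The state is a dict: "time_s": time; "joint_positions": joint angles; "joint_vel": joint speeds; "joint_torque": joint torques, N m; "position": TCP position; "orientation": TCP orientation; "contact_force": force on the tool from outside, world axes, zero at the start; "torque": the same for the moment, N m; "gripper_width": finger opening in m.
Only numpy, scipy, OpenCV 4.12 (cv2) and the standard library are available. Lean on these libraries where they do the work, as an engineer would, in place of code of your own. Each camera call takes 0.05 s, during which the arm holds its last target.

TASK

The rinsed spot plates lying along the front of the worktop must drain: bring every one of them to lie flat, wells down, in the pocket of the metal turning stand. The stand does the turning: let a plate fall level across its sharp upper edge, with somewhat more than half of it reaching out over the bed, and it tumbles over onto the bed; then push it along the bed over the raised lip so that it drops into the pocket, and do not bring plates down into the pocket through the air. Leave the small beaker, the tape roll and the cuvette box where they stand.

Things in the scene. Friction and masses are not known exactly. Their poses are not given: they have to be found in the camera images.
- stand: fixed turning stand of bare aluminium sheet, 318 mm long (its x) by 122 wide (its y), open on top. Origin: centre of its footprint, on the worktop; z up; plates travel towards its +x. From -x to +x: ramp, sharp edge, upright face, bed, lip, pocket. Bed and pocket lie between upright side walls, 110 mm apart inside, 6 thick, tops 74 mm above the worktop
- edge_mid (a point): middle of the stand's sharp upper edge, 156 mm above the worktop, 110 mm long (along y); axes as the stand. On its -x side a 66 degree ramp falls 47 mm outwards, on +x an upright face drops to the bed. A plate let go level 15 to 30 mm above it, long side along x, centre 12 to 28 mm to +x of it, turns over and rests on the bed, rear 20 to 55 mm from the face; further out it may land wells up
- bed_mid (a point): point on the surface of the level bed, 56 mm above the worktop, mid-way across and half-way along: the bed runs 70 mm to either side in x (from the upright face below the edge to the foot of the lip's bevel); axes as the stand
- lip_mid (a point): middle of the crest of the lip, 4 mm above the bed: crest 6 mm wide in x, with a bevel 12 mm long climbing to it from the bed and a sheer drop of 36 mm into the pocket behind; axes as the stand
- pocket_mid (a point): middle of the pocket's floor (24 mm above the worktop), 106 mm long (x) by 110 mm wide (y), 36 mm below the lip; plates dropped in later lie on the earlier ones; axes as the stand
- plate_0_mid (a point): grey plastic spot plate, 80 mm (its x) by 60 mm (its y) by 10 mm thick (its z), about 60 g; this point is its centre, 5 mm below the face with six round wells (dark discs with pale rims); its z axis points out of the wells' face (up at the start, when it lies on the worktop). The other face is plain. May be absent.
- plate_1_mid (a point): grey plastic spot plate, 80 mm (its x) by 60 mm (its y) by 10 mm thick (its z), about 60 g; this point is its centre, 5 mm below the face with six round wells (dark discs with pale rims); its z axis points out of the wells' face (up at the start, when it lies on the worktop). The other face is plain. May be absent.
- plate_2_mid (a point): grey plastic spot plate, 80 mm (its x) by 60 mm (its y) by 10 mm thick (its z), about 60 g; this point is its centre, 5 mm below the face with six round wells (dark discs with pale rims); its z axis points out of the wells' face (up at the start, when it lies on the worktop). The other face is plain. May be absent.
- cup: small pale plastic beaker, red inside, 36 mm across, 34 mm high, just left of the plates; origin: centre of its underside; leave alone
- tape: roll of masking tape lying flat, 66 mm across, 18 mm high, to the right of the plates; origin: centre of its underside; leave alone
- cuvettes: pale lidded box, 54 x 80 x 34 mm, to the left of the plates; origin: centre of its underside; leave alone

How it is judged:
On the way:
1. a plate, out of the fingers, tumbles over at the stand's edge (((angle between plate_0_mid's own z axis and vertical between 0.8 and 2.4 rad and x of plate_0_mid in the frame of stand between -0.13 and 0 m and y of plate_0_mid in the frame of stand between -0.06 and 0.06 m and z of plate_0_mid in the frame of stand above 0.06 m and contact force between the fingers and plate_0 below 0.5 N) or (angle between plate_1_mid's own z axis and vertical between 0.8 and 2.4 rad and x of plate_1_mid in the frame of stand between -0.13 and 0 m and y of plate_1_mid in the frame of stand between -0.06 and 0.06 m and z of plate_1_mid in the frame of stand above 0.06 m and contact force between the fingers and plate_1 below 0.5 N) or (angle between plate_2_mid's own z axis and vertical between 0.8 and 2.4 rad and x of plate_2_mid in the frame of stand between -0.13 and 0 m and y of plate_2_mid in the frame of stand between -0.06 and 0.06 m and z of plate_2_mid in the frame of stand above 0.06 m and contact force between the fingers and plate_2 below 0.5 N))), for 0.02 s.
At the end, for the whole second after the job is handed in: Every plate that is present lies in the stand's pocket (its centre 76 to 130 mm along the stand's x, within 45 mm of its mid-line, below 56 mm over the worktop), wells down within 0.3 rad of flat (plates may lie on one another), at rest and released (x of plate_0_mid in the frame of stand between 0.076 and 0.13 m and y of plate_0_mid in the frame of stand between -0.045 and 0.045 m and z of each of plate_0_mid, plate_1_mid, plate_2_mid in the frame of stand below 0.056 m and angle between each of plate_0_mid, plate_1_mid, plate_2_mid's own z axis and vertical above 2.84 rad and linear speed of each of plate_0, plate_1, plate_2 below 0.02 m/s and contact force between the fingers and plate_0 below 0.1 N and x of plate_1_mid in the frame of stand between 0.076 and 0.13 m and y of plate_1_mid in the frame of stand between -0.045 and 0.045 m and contact force between the fingers and plate_1 below 0.1 N and x of plate_2_mid in the frame of stand between 0.076 and 0.13 m and y of plate_2_mid in the frame of stand between -0.045 and 0.045 m and contact force between the fingers and plate_2 below 0.1 N); the robot touches nothing.
It fails at once if a plate is brought over the pocket through the air (its centre over the pocket, 55 to 150 mm above the bed) instead of being pushed over the lip ((x of plate_0_mid in the frame of stand between 0.06 and 0.15 m and y of plate_0_mid in the frame of stand between -0.05 and 0.05 m and z of plate_0_mid in the frame of stand between 0.111 and 0.206 m) or (x of plate_1_mid in the frame of stand between 0.06 and 0.15 m and y of plate_1_mid in the frame of stand between -0.05 and 0.05 m and z of plate_1_mid in the frame of stand between 0.111 and 0.206 m) or (x of plate_2_mid in the frame of stand between 0.06 and 0.15 m and y of plate_2_mid in the frame of stand between -0.05 and 0.05 m and z of plate_2_mid in the frame of stand between 0.111 and 0.206 m)).
It fails at once if the small beaker, the tape roll or the cuvette box is shoved more than 8 cm or knocked over (distance of any of cup, tape, cuvettes from where it was at the start of the episode above 0.08 m or angle between any of cup, tape, cuvettes's own z axis and vertical above 0.8 rad).
Of plate_0, plate_1, plate_2 only 2 to 3 are there at a start; the rules pass over those that are not, and their reading is None.
At some moment in a run one of plate_1 may be knocked a few centimetres aside while the robot is not near it.
Once in a run the grip may slacken for a moment while it holds something.
It also fails if it takes over 210 s, if anything falls off the work surface, if the arm or the gripper's body presses on something with over 40 N, if the wrist force passes 120 N, or if a joint passes its speed limit or range.

## Working session

There is one attempt and no reset: what is moved stays moved. The work goes in short steps, Python scripts to look and compute and a shell command to move; the robot and the scene stay as the last step left them, time stands still between calls to the robot, and variables do not carry over. Pictures are saved under pics/ and viewed, and the job is handed in when it is done.

```bash
ls; mkdir -p pics; python3 - <<'E'
from workcell import env
import cv2, numpy as np
s=env.get_state(); print({k:np.round(v,3).tolist() for k,v in s.items()})
for n in("top","side"):
    d=env.snapshot(n); cv2.imwrite(f"pics/{n}0.png",d["img"]); print(n,d["fx"],d["fy"],d["cx"],d["cy"],d["k1"],np.round(d["cam_to_world"],3).tolist())
E
```

```text
pics
{'time_s': 0.0, 'joint_positions': [1.174, 0.629, 0.038, 1.518, -0.027, 0.996, -0.02], 'joint_vel': [-0.001, 0.001, 0.0, -0.002, -0.0, -0.0, -0.0], 'joint_torque': [0.0, -54.972, 1.144, -18.663, -0.052, 0.024, 0.0], 'position': [0.211, -0.614, 0.205], 'orientation': [-3.14, 0.0, 0.331], 'contact_force': [-0.187, -0.267, 0.813], 'torque': [0.057, 0.045, -0.02], 'gripper_width': 0.094}
top 535.0020143926095 535.0020143926095 314.44321840308334 234.55017087817427 -0.07434496213248691 [[-0.006, -0.987, 0.158, 0.318], [-1.0, 0.003, -0.017, -0.051], [0.016, -0.158, -0.987, 1.399], [0.0, 0.0, 0.0, 1.0]]
side 559.1290340253216 559.1290340253216 315.46865851991896 237.49489385051007 -0.03365760157911916 [[-0.459, -0.795, 0.396, 0.054], [-0.888, 0.414, -0.199, 0.153], [-0.006, -0.443, -0.896, 1.147], [0.0, 0.0, 0.0, 1.0]]
```

View pics/top0.png

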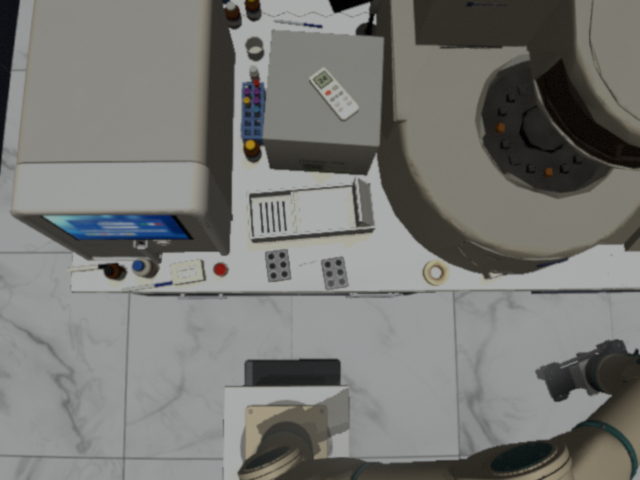

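View pics/side0.png

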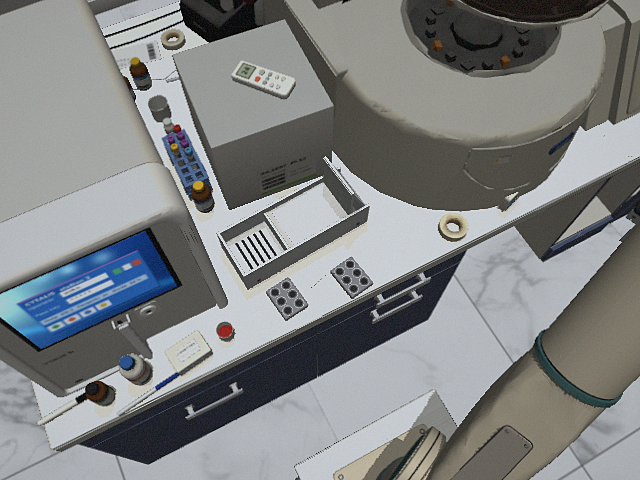

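```bash
cat > h.py <<'E'
from workcell import env
import cv2, numpy as np
def K(d): return np.array([[d["fx"],0,d["cx"]],[0,d["fy"],d["cy"]],[0,0,1.]])
def rays(d,uv):
    uv=np.asarray(uv,float).reshape(-1,1,2)
    p=cv2.undistortPoints(uv,K(d),np.array([d["k1"],0,0,0.])).reshape(-1,2)
    return np.c_[p,np.ones(len(p))]
def onz(d,uv,z):
    T=d["cam_to_world"]; r=rays(d,uv)@T[:3,:3].T; o=T[:3,3]
    return o+r*((z-o[2])/r[:,2])[:,None]
def cloud(d,u0,v0,u1,v1):
    v,u=np.mgrid[v0:v1,u0:u1]; uv=np.c_[u.ravel(),v.ravel()]
    z=d["depth"][v0:v1,u0:u1].ravel(); P=rays(d,uv)*z[:,None]
    T=d["cam_to_world"]; W=P@T[:3,:3].T+T[:3,3]; W[z==0]=np.nan
    return W.reshape(v1-v0,u1-u0,3)
def tri(d1,uv1,d2,uv2):
    A=[];b=[]
    for d,uv in((d1,uv1),(d2,uv2)):
        T=d["cam_to_world"]; r=T[:3,:3]@rays(d,[uv])[0]; r/=np.linalg.norm(r)
        M=np.eye(3)-np.outer(r,r); A.append(M); b.append(M@T[:3,3])
    return np.linalg.lstsq(np.vstack(A),np.hstack(b),rcond=None)[0]
def crop(d,name,u0,v0,u1,v1,s):
    cv2.imwrite(f"pics/{name}.png",cv2.resize(d["img"][v0:v1,u0:u1],None,fx=s,fy=s,interpolation=cv2.INTER_CUBIC))
def toolrows(dw,yaw):
    pass
E
python3 - <<'E'
from h import *
t=env.snapshot("top"); s=env.snapshot("side")
crop(t,"topc",230,170,390,290,5); crop(s,"sidec",210,145,380,330,3.2)
W=cloud(t,230,170,390,290)
z=W[...,2]; print(np.isnan(z).mean())
np.set_printoptions(linewidth=250,precision=0,suppress=True)
print((z[::5,::5]*1000).round())
for n,d,(u,v) in(("t",t,(278,265)),("t",t,(334,272)),("s",s,(287,298)),("s",s,(351,277))):
    print(n,cloud(d,u-3,v-3,u+4,v+4).reshape(-1,3).mean(0)*1000)
E
```

```text
0.004114583333333333
[[ 64.  -4.   1.  -2.  -2.  -0.  -5.   0.   0.   0.   1.   2.   1.   4.   6.  nan  21.  19.  23.  25.  34.  32.  42.  45.  nan  45.  46.  52.  -1.  -1.  39.  78.]
 [ 58.  -1.  -8.  -2.   3. -12.   6.   2.  -3.  -2.   3.  -1.  -9.   4.  -4.   1.  -1.  -9.  -7.  -3.  -5.  -1.  -1.  -3.  -0.   1.  -7.   3.   1.  -8.  28.  74.]
 [ 56.  -1.  -2.  -3.  -2.   1.  -3.  -5.  -0.  -1.  -4.  -0.  -6.  -4.  -0.  -0.  -0.  -7.   2.  -3.  -5.  -1.  -1.  -2.  -3. 148. 131.  nan   3.  -3.  -5.  65.]
 [ 53.  -3.  -3.   2.   1.  -2.  -1.  -2.   1.  -6.  -2.  -1.  -1.   0.   3.  -2.   1.  -3.  76.  77.  71.  74.  70.  75.  65. 152. 137.  94.  -1.  -8.   4.  50.]
 [ 55.  -2.   3.  -3.  -2.  -4.   0.  71.  76.  73.  72.  73.  74.  66.  61.  56.  59.  63.  55.  59.  58.  55.  59.  57.  58. 129. 136.  96.  51.  -7.  -2.  31.]
 [ 52.  -3.   3.  -1.  54.  49.  42.  38.  38.  28.  18.  24.  25.  57.  52.  56.  57.  55.  52.  62.  54.  55.  60.  63.  51. 113. 137. 104.  66.   4.  -2.  -5.]
 [ 51.  -4.  -2.  -0.  41.  20.  21.  20.  26.  27.  27.  25.  24.  59.  55.  54.  59.  55.  53.  55.
[... 2209 characters left out ...]
-2.  -2.  -4.   9.  14.  13.  13.   0.  -1.  -4.  -4.  -4.   3.   5.   8.   9.  13.  13.   9.  -0.  -3. -10.  -1.  -1.  -1.   1.  -5.]
 [  1.  -3.  -1.   3.  -0.  -1.  -1.  -3.  13.  12.   9.   8.  13.  -4.  -0.  -1.  -3.  -4.  -6.   8.   7.   4.   8.  14.   1.  -4.  -4.  -3.  -2.  -2.  -4.  -0.]
 [ -2.   4.  -8.   4.  -1.  -3.  -2.   2.   5.   6.   8.  -1.  -6.  -6.  -1.  -3.  -5.   1.  -1.   9.  11.  12.  13.   6.   5.  -7.  -1.  -7.  -3.   3.  -5.   5.]
 [ -1.   0.  -2.  -4.  -7.  -2.  -9.  -2.   6.  -0.  -1.   2.   0. -10.  -5.   1.  -3.  -1.  -1.   3.   8.  12.   9.   7.  -1.  -1.   0.  -4.  -3.  -2.   3.  -4.]]
t [460.  20.  10.]
t [nan nan nan]
s [456.  22.  10.]
s [ 435. -125.    9.]
```

View pics/topc.png

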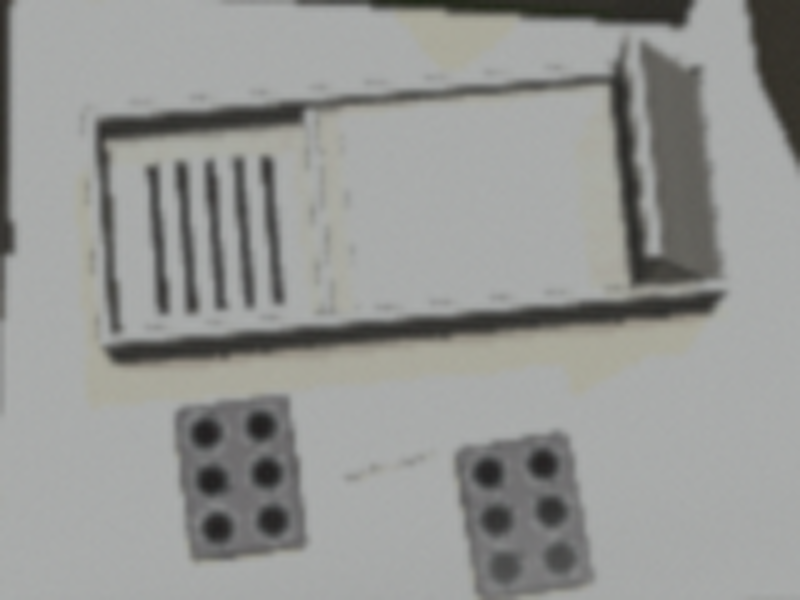

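View pics/sidec.png

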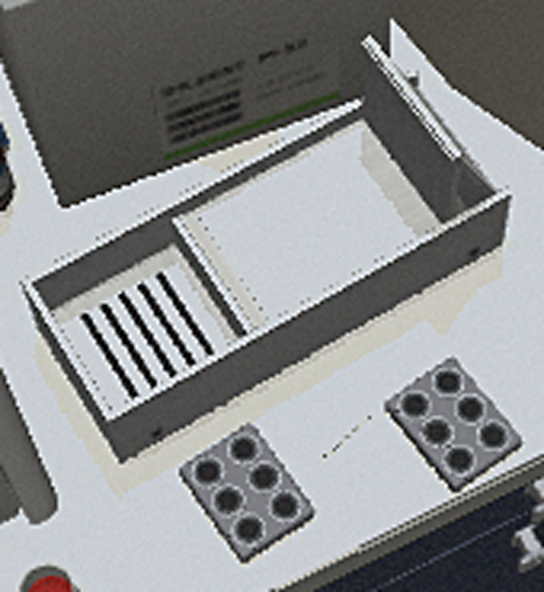

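```bash
cat >> h.py <<'E'
def c2t(p): return (p[0]/5+230-0.4,p[1]/5+170-0.4)
def c2s(p): return (p[0]/3.2+210-0.35,p[1]/3.2+145-0.35)
def plates(d,box,z=0.010,lo=60,hi=150,amin=150):
    u0,v0,u1,v1=box
    g=cv2.cvtColor(d["img"],cv2.COLOR_BGR2GRAY)[v0:v1,u0:u1]
    m=cv2.morphologyEx((g<hi).astype(np.uint8),cv2.MORPH_OPEN,np.ones((3,3)))
    cs,_=cv2.findContours(m,cv2.RETR_EXTERNAL,cv2.CHAIN_APPROX_NONE)
    out=[]
    for c in cs:
        if cv2.contourArea(c)<amin: continue
        w=onz(d,c.reshape(-1,2)+[u0,v0],z)[:,:2]*1000
        (x,y),(a,b),th=cv2.minAreaRect(w.astype(np.float32))
        if a<b: th+=90;a,b=b,a
        out.append((x,y,a,b,((th+90)%180)-90))
    return out
E
python3 - <<'E'
from h import *
np.set_printoptions(precision=1,suppress=True)
t=env.snapshot("top"); s=env.snapshot("side")
print(plates(t,(260,246,352,291))); print(plates(s,(262,254,380,322)))
for n,a,b in(("edgefar",(640,40),(368,40)),("edgenear",(655,258),(458,157)),("wallFL",(98,122),(25,285)),("wallNL",(105,345),(112,415)),("wallNR",(725,288),(508,197)),("FRwall",(610,80),(362,102))):
    ua,ub=c2t(a),c2s(b)
    print(n,tri(t,ua,s,ub)*1000)
    z=.156 if n[0]=="e" else .074
    print("   ",onz(t,[ua],z)*1000,onz(s,[ub],z)*1000)
# surroundings heights
W=cloud(t,200,20,480,300)
for x in range(400,760,30):
    row=[]
    for y in range(-420,200,40):
        m=(abs(W[...,0]*1000-x)<15)&(abs(W[...,1]*1000-y)<20)
        row.append(np.nanmax(W[...,2][m])*1000 if m.any() else np.nan)
    print(x,np.array(row).round())
E
```

```text
[(437.5395202636719, -126.35779571533203, 84.32555389404297, 62.27675247192383, 9.250112533569336), (459.3709716796875, 21.23119354248047, 82.75666046142578, 61.764801025390625, 7.104919910430908)]
[(434.40167236328125, 19.98454475402832, 60.20522689819336, 39.498260498046875, -83.05372619628906), (355.6855773925781, -85.3708267211914, 155.26596069335938, 56.957942962646484, 89.0925521850586), (433.77166748046875, -121.40370178222656, 80.43525695800781, 56.575706481933594, 8.9739990234375), (537.0472412109375, -4.844989776611328, 116.27995300292969, 32.26005935668945, -85.31670427322388)]
edgefar [ 658.3 -177.   145.6]
    [[ 654.6 -177.2  156. ]] [[ 653.  -172.3  156. ]]
edgenear [ 549.  -183.   150.7]
    [[ 548.1 -182.3  156. ]] [[ 546.2 -181.4  156. ]]
wallFL [638.5  94.6  63. ]
    [[634.4  90.8  74. ]] [[634.2  97.7  74. ]]
wallNL [519.   84.9  78.4]
    [[519.9  85.7  74. ]] [[520.8  84.4  74. ]]
wallNR [ 549.8 -228.4   60.1]
    [[ 547.8 -226.    74. ]] [[ 543.1 -224.1   74. ]]
FRwall [ 654.3 -169.1   80.2]
    [[ 655.7 -169.8   74. ]] [[ 657.8 -170.8   74. ]]
400 [23. 23.  6
[... 294 characters left out ...]
61.]
520 [277. 275. 257.   6.   9.   6.  10.   5.  68.  79.  81.  82.  82.  80.
 412. 326.]
550 [278. 276. 273. 170.   6. 115. 160.  80.  79.  80.  76.  31.  33.  79.
 411.  nan]
580 [280. 279. 277. 264.   6. 115. 162.  63.  63.  64.  63.  33.  32.  80.
 413.  nan]
610 [281. 279. 278. 274. 107. 104. 161.  63.  64.  62.  67.  33.  33.  80.
 413.  nan]
640 [281. 280. 278. 278. 244. 103. 161.  75.  80.  77.  80.  79.  80.  83.
 413.  nan]
670 [281. 280. 281. 279. 268.  92. 158.  80.  78.  71.   7.   4.   5.   5.
 414.  nan]
700 [282. 283. 282. 280. 271. 256. 257. 255. 256. 254. 248.   7.   6.   5.
 415.  nan]
730 [289. 281. 280. 279. 276. 257. 257. 257. 256. 256. 256. 258. 256.  72.
 416.  nan]
```

```bash
python3 - <<'E'
from h import *
from scipy.optimize import least_squares
np.set_printoptions(precision=1,suppress=True)
t=env.snapshot("top"); s=env.snapshot("side")
pts=[("T",(640,40),(-111,-55,156)),("S",(368,40),(-111,-55,156)),("T",(655,258),(-111,55,156)),("S",(458,157),(-111,55,156)),
("T",(98,122),(159,-61,74)),("S",(25,285),(159,-61,74)),("T",(105,345),(159,61,74)),("S",(112,415),(159,61,74)),("T",(725,288),(-159,61,74)),("S",(508,197),(-159,61,74)),
("T",(305,110),(47,-55,60)),("S",(175,220),(47,-55,60))]
def proj(d,P):
    Ti=np.linalg.inv(d["cam_to_world"]); rv=cv2.Rodrigues(Ti[:3,:3])[0]
    return cv2.projectPoints(np.float64(P),rv,Ti[:3,3],K(d),np.array([d["k1"],0,0,0.]))[0].reshape(-1,2)
def w(q,m):
    m=np.array(m)/1000.; c,s_=np.cos(q[2]),np.sin(q[2])
    return np.array([q[0]+c*m[0]-s_*m[1],q[1]+s_*m[0]+c*m[1],m[2]])
def res(q):
    r=[]
    for v,p,m in pts:
        d=t if v=="T" else s; uv=c2t(p) if v=="T" else c2s(p)
        r+=list(proj(d,[w(q,m)])[0]-uv)
    return r
f=least_squares(res,[.58,-.07,1.65],loss="soft_l1")
print(f.x,np.degrees(f.x[2]));print(np.array(f.fun).reshape(-1,2))
q=f.x
for n,d in(("t",t),("s",s)):
    im=d["img"].copy(); im=cv2.resize(im,None,fx=4,fy=4,interpolation=cv2.INTER_CUBIC)
    segs=[[(159,-61,74),(159,61,74)],[(159,61,74),(-159,61,74)],[(159,-61,74),(-105,-61,74)],[(-111,-55,156),(-111,55,156)],[(47,-55,60),(47,55,60)],[(-111,-55,56),(-111,55,56)],[(-159,-61,0),(-159,61,0)],[(-159,61,0),(159,61,0)]]
    for a,b in segs:
        A,B=((proj(d,[w(q,a),w(q,b)])+.5)*4-.5)
        cv2.line(im,tuple(int(x) for x in A),tuple(int(x) for x in B),(0,0,255),1)
    u0,v0,u1,v1=(235,165,385,275) if n=="t" else (210,140,380,300)
    cv2.imwrite(f"pics/ov_{n}.png",im[v0*4:v1*4,u0*4:u1*4])
E
```

```text
[ 0.6 -0.1  1.7] 94.89756081359307
[[-1.9 -0.4]
 [-0.4 -0.9]
 [-0.1  0.9]
 [ 0.3 -0. ]
 [-2.4 -1.6]
 [-0.4 -1.7]
 [-0.3  1.2]
 [-0.2  1.9]
 [ 1.8  1.5]
 [ 2.3 -1.5]
 [ 0.5  0.6]
 [-0.3 -0.6]]
```

View pics/ov_t.png

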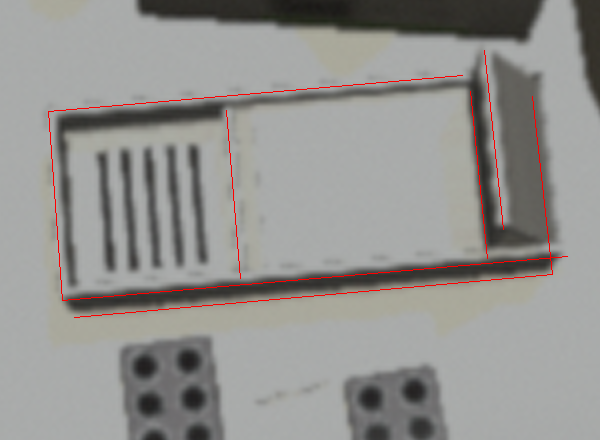

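View pics/ov_s.png

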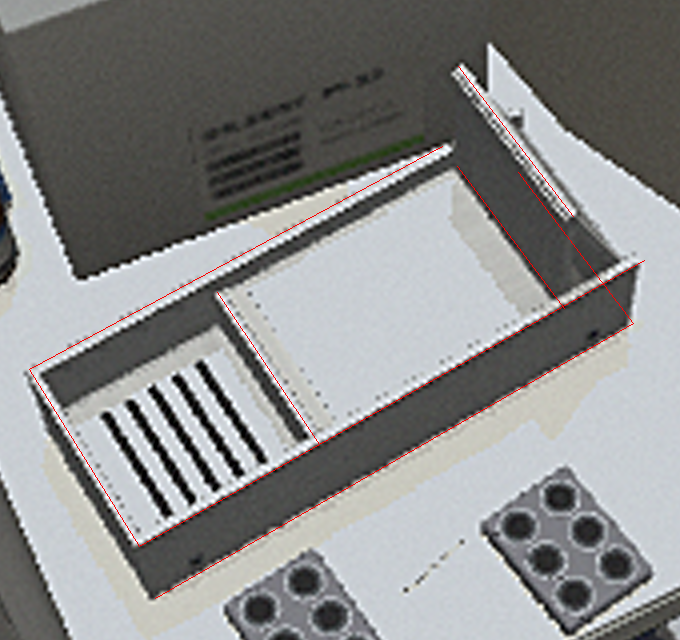

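```bash
cat >> h.py <<'E'
def go(x,y,z,yaw=None):
    """prints remaining shift in tool axes AFTER turning to yaw (deg), mm; and turn."""
    s=env.get_state(); p=np.array(s["position"])*1000; r,pt,yw=s["orientation"]
    from scipy.spatial.transform import Rotation as Ro
    R=Ro.from_euler("xyz",[r,pt,yw]).as_matrix()
    cur=np.degrees(np.arctan2(R[1,0],R[0,0]))
    d=np.array([x,y,z])-p
    dy=0 if yaw is None else (yaw-cur+180)%360-180
    a=np.radians(cur); tr=lambda a:(round(np.cos(a)*d[0]+np.sin(a)*d[1],1),round(np.sin(a)*d[0]-np.cos(a)*d[1],1),round(-d[2],1))
    print("t",round(s["time_s"],2),"pos",p.round(1),"yaw",round(cur,2),"tilt",np.round(R[:,2],3),"w",round(s["gripper_width"]*1000,1),"F",np.round(s["contact_force"],1),"j",np.round(s["joint_positions"],2))
    print(" shift with current yaw",tr(a)," after turn",tr(a+np.radians(dy)),"turn(tool z)",round(-dy,2))
E
cat >> h.py <<'E'
STAND=None
E
python3 - <<'E'
from h import *
go(437,-125,205,9)
E
python3 -m pendant '[[0,0,0,8,-1],[40,-40,0,0,-1]]'
python3 -c "
from h import *
go(437,-125,205,9)"
```

```text
t 0.4 pos [ 211.1 -614.7  205.3] yaw 18.96 tilt [-0.  0. -1.] w 93.9 F [0.3 0.2 0.1] j [ 1.17  0.63  0.04  1.52 -0.03  1.   -0.02]
 shift with current yaw (np.float64(372.7), np.float64(-389.7), np.float64(0.3))  after turn (np.float64(299.7), np.float64(-448.3), np.float64(0.3)) turn(tool z) 9.96
time_s: 0.6
position: [0.2335, -0.5785, 0.2053]
orientation: [3.137, 0.005, 0.178]
contact_force: [0.9, 0.2, -0.6]
gripper_width: 0.094
t 0.6 pos [ 233.5 -578.5  205.3] yaw 10.21 tilt [-0.004 -0.005 -1.   ] w 94.0 F [ 0.9  0.2 -0.6] j [ 1.09  0.59  0.08  1.6  -0.05  0.95 -0.21]
 shift with current yaw (np.float64(280.7), np.float64(-410.2), np.float64(0.3))  after turn (np.float64(272.0), np.float64(-416.1), np.float64(0.3)) turn(tool z) 1.21
```

```bash
python3 -m pendant '[[27,-40,0,1,-1],[27,-40,0,0,-1],[27,-40,0,0,-1],[27,-40,0,0,-1],[27,-40,0,0,-1],[27,-40,0,0,-1],[27,-40,0,0,-1],[27,-40,0,0,-1]]'; python3 -m pendant '[[0,0,0,0,-1],[0,0,0,0,-1]]'
python3 - <<'E'
from h import *
go(437,-125,205,9)
E
```

```text
time_s: 1.4
position: [0.3965, -0.2188, 0.2058]
orientation: [3.141, -0.001, 0.173]
contact_force: [1.3, 0.1, 0.4]
gripper_width: 0.0939
time_s: 1.6
position: [0.3964, -0.2196, 0.2057]
orientation: [3.141, -0.0, 0.177]
contact_force: [-0.4, -0.4, -0.4]
gripper_width: 0.094
t 1.6 pos [ 396.4 -219.6  205.7] yaw 10.14 tilt [ 0. -0. -1.] w 94.0 F [-0.4 -0.4 -0.4] j [ 0.41  0.35  0.05  2.04 -0.02  0.75 -0.92]
 shift with current yaw (np.float64(56.7), np.float64(-86.0), np.float64(0.7))  after turn (np.float64(54.9), np.float64(-87.1), np.float64(0.7)) turn(tool z) 1.14
```

```bash
python3 - <<'E'
from h import *
t=env.snapshot("top"); s=env.snapshot("side")
crop(t,"t1",230,170,390,300,5)
for a,b in(((523.5,514.8),(455,423)),((241,478),(247,491))):
    print(tri(t,c2t(a),s,c2s(b))*1000,onz(t,[c2t(a)],.01)*1000,onz(s,[c2s(b)],.01)*1000)
print(plates(t,(260,246,352,291)))
E
```

```text
[ 439.74659138 -128.1771799    -2.93969229] [[ 439.45541799 -126.39713596   10.        ]] [[ 434.57393377 -126.07912324   10.        ]]
[460.36085023  21.00423214  -1.89192137] [[459.30929893  20.6233576   10.        ]] [[455.99344403  22.14293365  10.        ]]
[(437.17999267578125, -130.90896606445312, 86.0754623413086, 78.23274993896484, -0.33177947998046875), (459.6955871582031, 21.286588668823242, 82.08248901367188, 61.77405548095703, 7.145549774169922)]
```

View pics/t1.png

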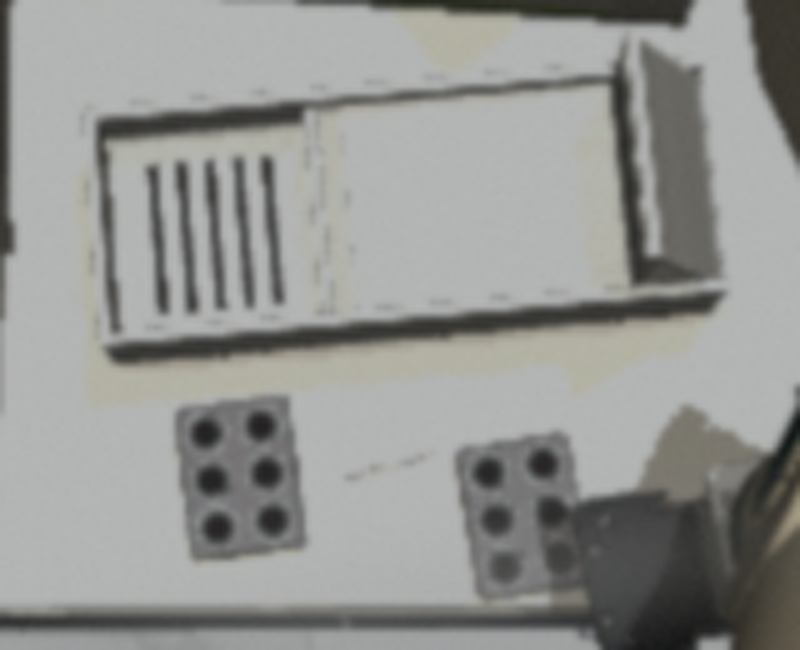

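```bash
python3 -m pendant '[[18,-28,0,1,-1],[18,-28,0,0,-1],[18,-29,0,0,-1],[0,0,45,0,-1],[0,0,45,0,-1],[0,0,40,0,-1],[0,0,0,0,-1],[0,0,0,0,-1]]'
python3 - <<'E'
from h import *
go(437,-126,3,9)
E
```

```text
time_s: 2.5
position: [0.4349, -0.1294, 0.0756]
orientation: [3.142, 0.001, 0.153]
contact_force: [-0.7, 0.6, 0.6]
gripper_width: 0.0939
t 2.5 pos [ 434.9 -129.4   75.6] yaw 8.79 tilt [-0.001 -0.    -1.   ] w 93.9 F [-0.7  0.6  0.6] j [ 0.21  0.58  0.02  2.17 -0.03  0.4  -1.16]
 shift with current yaw (np.float64(2.6), np.float64(-3.0), np.float64(72.6))  after turn (np.float64(2.6), np.float64(-3.0), np.float64(72.6)) turn(tool z) -0.21
```

```bash
python3 -m pendant '[[2.6,-3,30,0,-1],[0,0,25,0,-1],[0,0,12,0,-1],[0,0,3,0,-1],[0,0,0,0,-1],[0,0,0,0,-1]]'
python3 - <<'E'
from h import *
go(437,-126,3,9)
s=env.snapshot("side"); crop(s,"s2",230,170,430,330,4)
E
```

```text
time_s: 3.1
position: [0.4386, -0.1255, 0.0089]
orientation: [-3.141, 0.001, 0.155]
contact_force: [0.0, 0.1, -0.7]
gripper_width: 0.094
t 3.1 pos [ 438.6 -125.5    8.9] yaw 8.89 tilt [-0.002  0.001 -1.   ] w 94.0 F [ 0.   0.1 -0.7] j [ 0.27  0.72 -0.08  2.19  0.23  0.24 -1.43]
 shift with current yaw (np.float64(-1.6), np.float64(0.2), np.float64(5.9))  after turn (np.float64(-1.6), np.float64(0.2), np.float64(5.9)) turn(tool z) -0.11
```

View pics/s2.png

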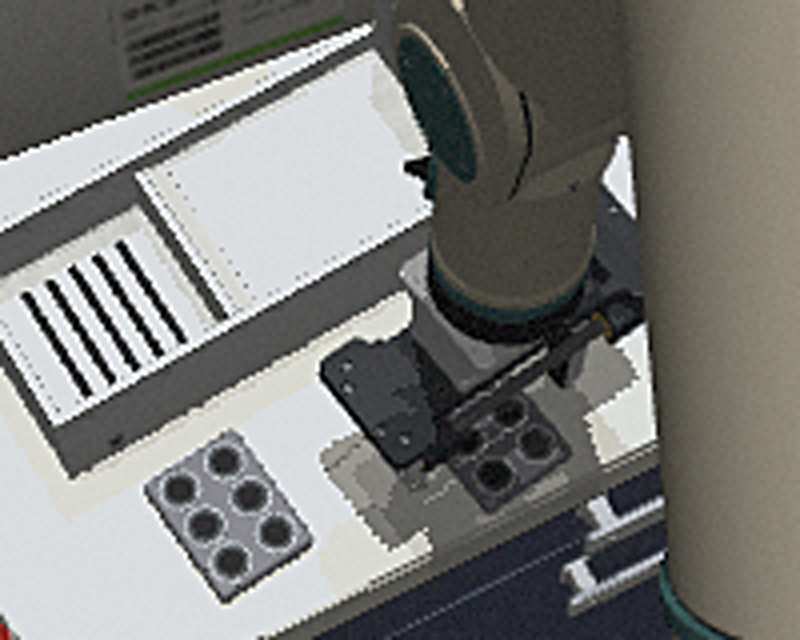

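```bash
python3 -m pendant '[[-1,0,2,0,-1],[0,0,2,0,-1],[0,0,0,0,-1],[0,0,0,0,-1]]'
python3 - <<'E'
from h import *
go(437,-126,3,9)
E
```

```text
time_s: 3.55
position: [0.4365, -0.1248, 0.0038]
orientation: [-3.14, 0.004, 0.156]
contact_force: [0.7, -0.3, 0.6]
gripper_width: 0.0938
t 3.55 pos [ 436.5 -124.8    3.8] yaw 8.95 tilt [-0.004  0.001 -1.   ] w 93.8 F [ 0.7 -0.3  0.6] j [ 0.29  0.73 -0.11  2.19  0.32  0.24 -1.52]
 shift with current yaw (np.float64(0.3), np.float64(1.3), np.float64(0.8))  after turn (np.float64(0.3), np.float64(1.3), np.float64(0.8)) turn(tool z) -0.05
```

```bash
python3 -m pendant '[[0,0.8,1,0,1],[0,0,0,0,1],[0,0,0,0,1],[0,0,0,0,1],[0,0,0,0,1],[0,0,0,0,1],[0,0,0,0,1],[0,0,0,0,1]]'
python3 - <<'E'
from h import *
go(437,-126,3,9)
E
```

```text
time_s: 4.35
position: [0.4361, -0.1254, 0.0021]
orientation: [-3.139, 0.005, 0.156]
contact_force: [-0.0, 0.6, -0.6]
gripper_width: 0.0597
t 4.35 pos [ 436.1 -125.4    2.1] yaw 8.97 tilt [-0.005  0.001 -1.   ] w 59.7 F [-0.   0.6 -0.6] j [ 0.3   0.73 -0.12  2.19  0.34  0.24 -1.54]
 shift with current yaw (np.float64(0.8), np.float64(0.8), np.float64(-0.9))  after turn (np.float64(0.8), np.float64(0.8), np.float64(-0.9)) turn(tool z) -0.03
```

```bash
python3 -m pendant '[[0,0,-20,0,1],[0,0,-35,0,1],[0,0,-40,0,1],[0,0,-40,0,1],[0,0,-40,0,1],[0,0,-33,0,1],[0,0,0,0,1],[0,0,0,0,1]]'
python3 - <<'E'
from h import *
from scipy.optimize import least_squares
t=env.snapshot("top"); s=env.snapshot("side")
crop(s,"s3",210,120,450,300,3)
pts=[("T",(640,40),(-111,-55,156)),("S",(368,40),(-111,-55,156)),("T",(655,258),(-111,55,156)),("S",(458,157),(-111,55,156)),
("T",(98,122),(159,-61,74)),("S",(25,285),(159,-61,74)),("T",(105,345),(159,61,74)),("S",(112,415),(159,61,74)),("T",(725,288),(-159,61,74)),("S",(508,197),(-159,61,74)),
("T",(305,110),(47,-55,60)),("S",(175,220),(47,-55,60))]
def proj(d,P):
    Ti=np.linalg.inv(d["cam_to_world"]); rv=cv2.Rodrigues(Ti[:3,:3])[0]
    return cv2.projectPoints(np.float64(P),rv,Ti[:3,3],K(d),np.array([d["k1"],0,0,0.]))[0].reshape(-1,2)
def w(q,m):
    m=np.array(m)/1000.; c,s_=np.cos(q[2]),np.sin(q[2])
    return np.array([q[0]+c*m[0]-s_*m[1],q[1]+s_*m[0]+c*m[1],m[2]])
for sel in("TS","T","S"):
    def res(q):
        return np.hstack([proj(t if v=="T" else s,[w(q,m)])[0]-(c2t(p) if v=="T" else c2s(p)) for v,p,m in pts if v in sel])
    f=least_squares(res,[.58,-.07,1.65],loss="soft_l1")
    print(sel,(f.x[:2]*1000).round(1),np.degrees(f.x[2]).round(2),"release",(w(f.x,(-91,0,0))*1000).round(1))
    if sel=="TS": open("stand.txt","w").write(" ".join(map(str,f.x)))
go(587,-161,190,94.9)
E
cat >> h.py <<'E'
def st(x,y):
    """stand coords mm -> world mm"""
    q=[float(v) for v in open("stand.txt").read().split()]
    c,s=np.cos(q[2]),np.sin(q[2]); return q[0]*1000+c*x-s*y,q[1]*1000+s*x+c*y
E
```

```text
time_s: 5.15
position: [0.437, -0.1258, 0.2103]
orientation: [-3.14, 0.004, 0.156]
contact_force: [-0.6, -1.1, -1.2]
gripper_width: 0.0594
TS [591.3 -66.8] 94.9 release [ 599.  -157.4    0. ]
T [592.7 -67.5] 94.92 release [ 600.5 -158.2    0. ]
S [589.9 -66.1] 94.89 release [ 597.6 -156.7    0. ]
t 5.25 pos [ 436.  -125.5  208.9] yaw 8.96 tilt [-0.008  0.002 -1.   ] w 59.6 F [ 0.3 -0.2 -0.5] j [ 0.47  0.37 -0.34  2.02  0.17  0.79 -1.38]
 shift with current yaw (np.float64(143.7), np.float64(58.6), np.float64(18.9))  after turn (np.float64(-48.3), np.float64(147.4), np.float64(18.9)) turn(tool z) -85.94
```

View pics/s3.png

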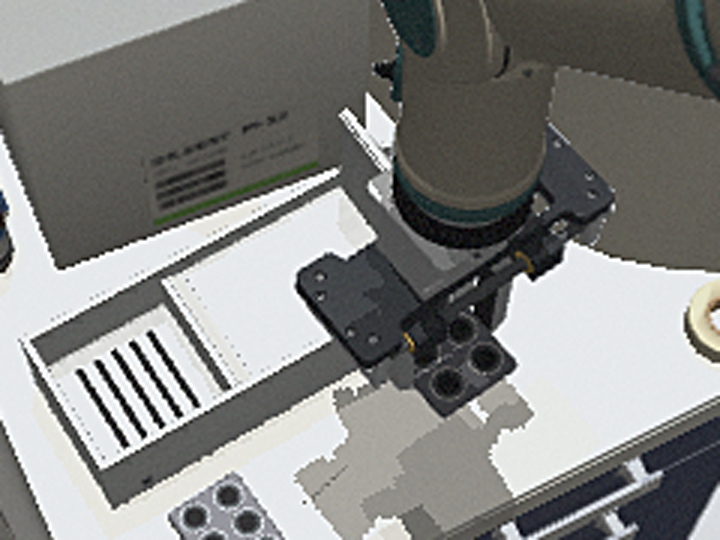

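```bash
python3 -m pendant '[[0,0,0,-8.5,1],[0,0,0,-8.5,1],[0,0,0,-8.5,1],[0,0,0,-8.5,1],[0,0,0,-8.5,1],[0,0,0,-8.5,1],[0,0,0,-8.5,1],[0,0,0,-8.5,1]]'; python3 -m pendant '[[0,0,0,-8.5,1],[0,0,0,-8.5,1],[0,0,0,-1,1],[0,0,0,0,1],[0,0,0,0,1]]'
python3 - <<'E'
from h import *
x,y=st(-91,0)
go(x,y,200,94.9)
E
```

```text
time_s: 6.05
position: [0.436, -0.1253, 0.2084]
orientation: [-3.132, -0.001, 1.35]
contact_force: [0.3, 0.4, -0.3]
gripper_width: 0.0596
time_s: 6.55
position: [0.4368, -0.1256, 0.2095]
orientation: [-3.135, -0.003, 1.655]
contact_force: [-0.7, -0.1, -1.1]
gripper_width: 0.0595
t 6.55 pos [ 436.8 -125.6  209.5] yaw 94.82 tilt [-0.006  0.002 -1.   ] w 59.5 F [-0.7 -0.1 -1.1] j [ 0.75  0.43 -0.74  2.01  0.38  0.85 -0.11]
 shift with current yaw (np.float64(-45.4), np.float64(158.9), np.float64(9.5))  after turn (np.float64(-45.6), np.float64(158.9), np.float64(9.5)) turn(tool z) -0.08
```

```bash
python3 -m pendant '[[-9,32,0,0,1],[-9,32,0,0,1],[-9,32,0,0,1],[-9,32,0,0,1],[-9,31,0,0,1],[0,0,10,0,1],[0,0,0,0,1],[0,0,0,0,1]]'
python3 - <<'E'
from h import *
x,y=st(-91,0)
go(x,y,176,94.9)
s=env.snapshot("side"); crop(s,"s4",210,100,450,280,3)
t=env.snapshot("top"); crop(t,"t4",230,150,430,300,4)
E
```

```text
time_s: 7.35
position: [0.598, -0.1563, 0.1986]
orientation: [-3.134, -0.002, 1.657]
contact_force: [-0.1, 0.7, -0.3]
gripper_width: 0.0595
t 7.35 pos [ 598.  -156.3  198.6] yaw 94.96 tilt [-0.008  0.001 -1.   ] w 59.5 F [-0.1  0.7 -0.3] j [ 0.6   0.67 -0.67  1.6   0.46  1.04 -0.11]
 shift with current yaw (np.float64(-1.2), np.float64(0.9), np.float64(22.6))  after turn (np.float64(-1.2), np.float64(0.9), np.float64(22.6)) turn(tool z) 0.06
```

View pics/s4.png

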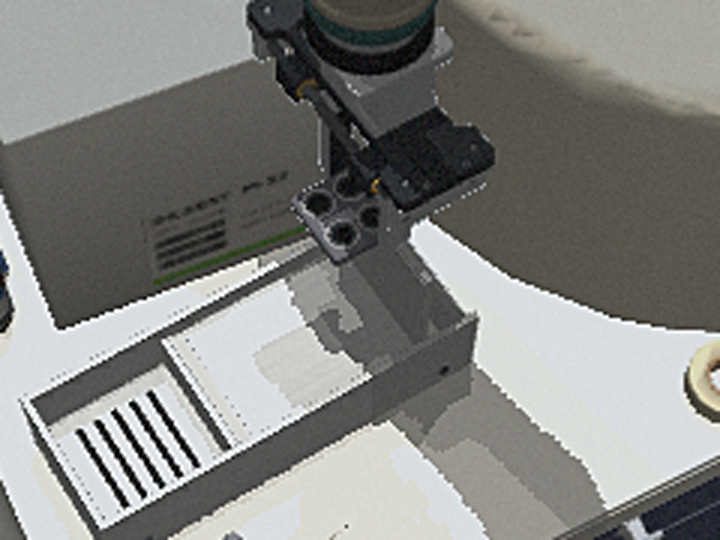

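View pics/t4.png

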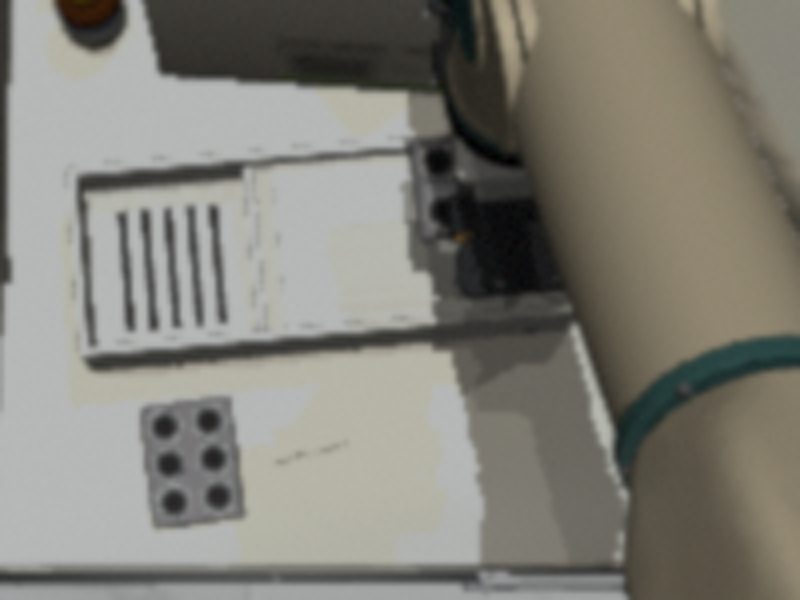

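```bash
python3 - <<'E'
from h import *
t=env.snapshot("top"); s=env.snapshot("side")
q=[float(v) for v in open("stand.txt").read().split()]
def ws(P):
    d=np.array(P)[:2]-q[:2]; c,s_=np.cos(q[2]),np.sin(q[2]); return np.round([1000*(c*d[0]+s_*d[1]),1000*(-s_*d[0]+c*d[1])],1)
z=.2066
for p in((410,143),(425,243)): print("T",ws(onz(t,[(p[0]/4+230-.4,p[1]/4+150-.4)],z)[0]))
for p in((292,205),(342,262)): print("S",ws(onz(s,[(p[0]/3+210-.35,p[1]/3+100-.35)],z)[0]))
E
```

```text
T [-48.9 -27.2]
T [-51.7  31.8]
S [-47.3 -20.5]
S [-51.5  34.8]
```

```bash
python3 -m pendant '[[-1,0,12,0,1],[0,0,10.5,0,1],[0,0,0,0,1],[0,0,0,0,1],[0,0,0,0,1],[0,0,0,0,1]]'
python3 - <<'E'
from h import *
x,y=st(-91,0)
go(x,y,176,94.9)
E
```

```text
time_s: 8.15
position: [0.5997, -0.1576, 0.177]
orientation: [-3.137, -0.002, 1.657]
contact_force: [0.8, -0.4, -1.8]
gripper_width: 0.0594
t 8.15 pos [ 599.7 -157.6  177. ] yaw 94.97 tilt [-0.005  0.001 -1.   ] w 59.4 F [ 0.8 -0.4 -1.8] j [ 0.6   0.69 -0.65  1.62  0.48  1.   -0.12]
 shift with current yaw (np.float64(0.2), np.float64(-0.7), np.float64(1.0))  after turn (np.float64(0.2), np.float64(-0.7), np.float64(1.0)) turn(tool z) 0.07
```

```bash
python3 -m pendant '[[0,0,0,0,-1],[0,0,0,0,-1],[0,0,0,0,-1],[0,0,0,0,-1],[0,0,0,0,-1],[0,0,0,0,-1],[0,0,0,0,-1],[0,0,0,0,-1]]'
python3 -m pendant '[[0,0,-25,0,-1],[0,0,-20,0,-1],[0,0,0,0,-1],[0,0,0,0,-1]]'
python3 - <<'E'
from h import *
x,y=st(-91,0)
go(x,y,176,94.9)
s=env.snapshot("side"); crop(s,"s5",210,100,450,280,3)
t=env.snapshot("top"); crop(t,"t5",230,150,430,300,4)
E
```

```text
time_s: 8.95
position: [0.5994, -0.1577, 0.1767]
orientation: [-3.136, -0.002, 1.657]
contact_force: [-0.0, 0.2, -0.4]
gripper_width: 0.0939
time_s: 9.35
position: [0.5996, -0.1578, 0.2216]
orientation: [-3.137, -0.002, 1.657]
contact_force: [-0.7, 0.4, -0.0]
gripper_width: 0.094
t 9.35 pos [ 599.6 -157.8  221.6] yaw 94.96 tilt [-0.005  0.001 -1.   ] w 94.0 F [-0.7  0.4 -0. ] j [ 0.61  0.65 -0.68  1.57  0.44  1.09 -0.09]
 shift with current yaw (np.float64(0.4), np.float64(-0.5), np.float64(45.6))  after turn (np.float64(0.4), np.float64(-0.5), np.float64(45.6)) turn(tool z) 0.06
```

View pics/s5.png

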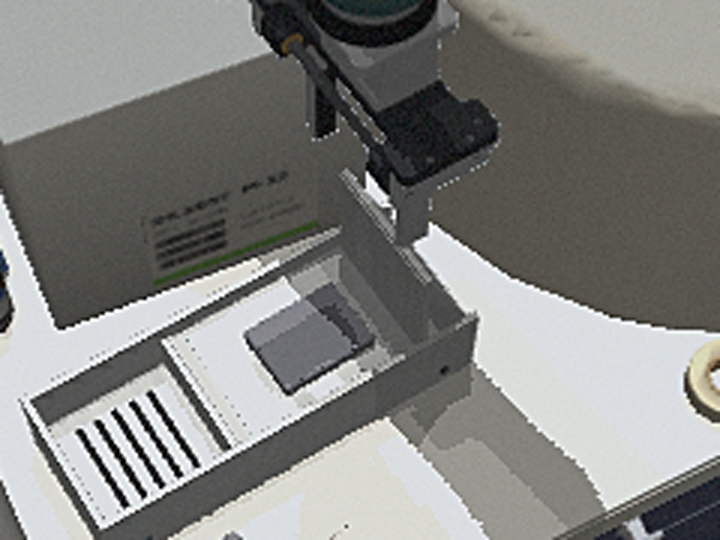

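View pics/t5.png

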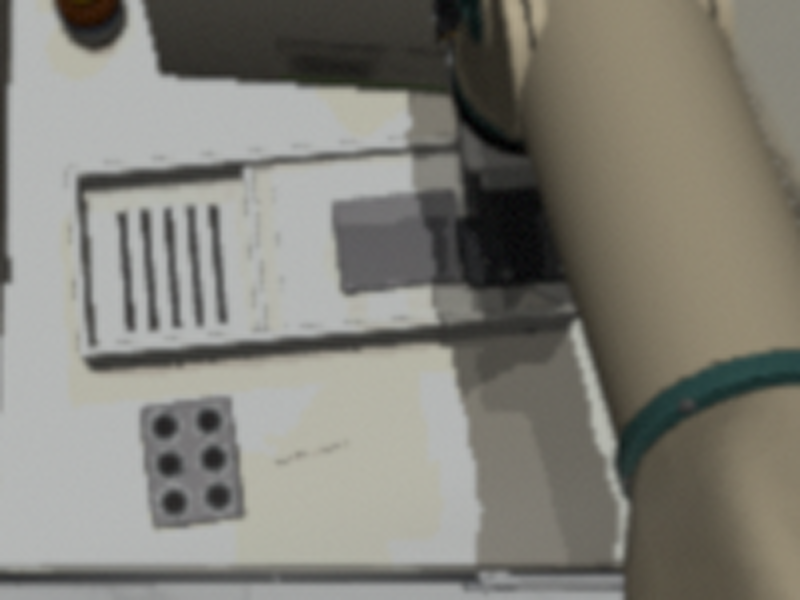

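```bash
cat >> h.py <<'E'
def ws(P):
    q=[float(v) for v in open("stand.txt").read().split()]
    d=np.array(P)[:2]-q[:2]; c,s_=np.cos(q[2]),np.sin(q[2]); return np.round([1000*(c*d[0]+s_*d[1]),1000*(-s_*d[0]+c*d[1])],1)
E
python3 - <<'E'
from h import *
t=env.snapshot("top"); s=env.snapshot("side")
for p in((247,337),(332,283),(375,342),(290,392)): print("S",ws(onz(s,[(p[0]/3+210-.35,p[1]/3+100-.35)],.066)[0]))
for p in((332,202),(345,293)): print("T",ws(onz(t,[(p[0]/4+230-.4,p[1]/4+150-.4)],.066)[0]))
E
```

```text
S [ -5.  -20.4]
S [-82.6 -25.7]
S [-82.2  33.7]
S [-7.7 35.3]
T [ -5.8 -28.2]
T [-8.7 31.3]
```

```bash
python3 -m pendant '[[0,0,0,0,1],[0,0,0,0,1],[0,0,0,0,1],[0,0,0,0,1],[0,0,0,0,1],[0,0,0,0,1],[0,0,0,0,1],[0,0,0,0,1]]'
python3 - <<'E'
from h import *
x,y=st(-97.5,4)
go(x,y,170,94.9)
E
```

```text
time_s: 10.35
position: [0.5997, -0.1577, 0.2218]
orientation: [-3.137, -0.002, 1.657]
contact_force: [-0.3, -0.3, -0.7]
gripper_width: 0.0335
t 10.35 pos [ 599.7 -157.7  221.8] yaw 94.97 tilt [-0.005  0.001 -1.   ] w 33.5 F [-0.3 -0.3 -0.7] j [ 0.61  0.65 -0.68  1.57  0.44  1.09 -0.09]
 shift with current yaw (np.float64(-6.2), np.float64(-4.6), np.float64(51.8))  after turn (np.float64(-6.2), np.float64(-4.6), np.float64(51.8)) turn(tool z) 0.07
```

```bash
python3 -m pendant '[[-6,-4.6,0,0,0.4],[0,0,30,0,0.4],[0,0,20,0,0.4],[0,0,0,0,0.4],[0,0,0,0,0.4]]'
python3 - <<'E'
from h import *
x,y=st(-97.5,4)
go(x,y,62,94.9)
s=env.snapshot("side"); crop(s,"s6",250,100,450,250,4)
E
```

```text
time_s: 10.85
position: [0.5953, -0.1643, 0.172]
orientation: [-3.136, -0.002, 1.657]
contact_force: [-0.0, -1.0, 0.4]
gripper_width: 0.0282
t 10.85 pos [ 595.3 -164.3  172. ] yaw 94.95 tilt [-0.005  0.002 -1.   ] w 28.2 F [-0.  -1.   0.4] j [ 0.61  0.69 -0.65  1.63  0.48  0.99 -0.12]
 shift with current yaw (np.float64(0.0), np.float64(0.3), np.float64(110.0))  after turn (np.float64(0.0), np.float64(0.3), np.float64(110.0)) turn(tool z) 0.05
```

View pics/s6.png

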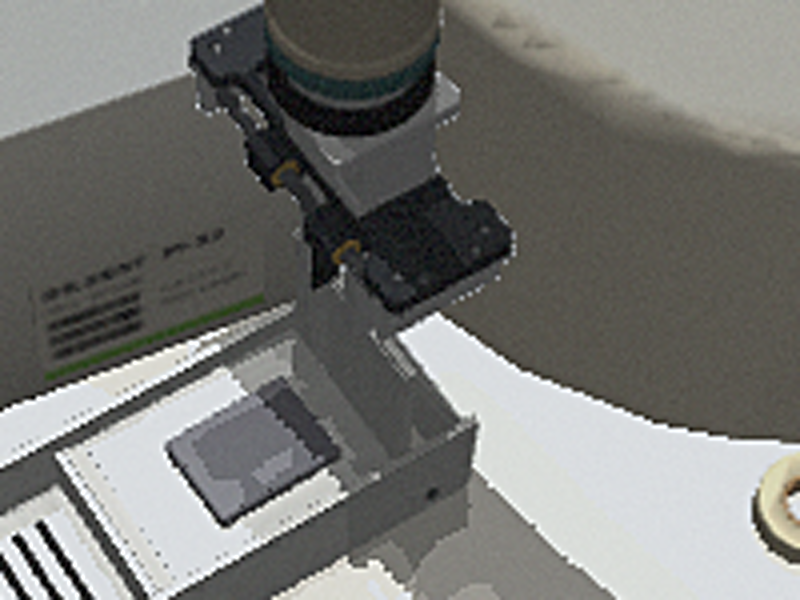

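```bash
python3 - <<'E'
from h import *
for n,box in(("side",(175,60,345,210)),("top",(240,30,400,185))):
    d=env.snapshot(n); W=cloud(d,*box).reshape(-1,3)*1000
    W=W[np.isfinite(W[:,0])]
    for y0 in range(-220,60,40):
        m=(abs(W[:,1]-y0)<20)&(W[:,2]>150)&(W[:,2]<235)&(W[:,0]>640)&(W[:,0]<760)
        m2=(abs(W[:,1]-y0)<20)&(W[:,2]>248)&(W[:,2]<264)&(W[:,0]>600)
        print(n,y0,m.sum(),np.percentile(W[m,0],[5,25,50,75]).round(0) if m.sum()>9 else "", m2.sum(), np.percentile(W[m2,0],[1,3,10]).round() if m2.sum()>9 else "")
E
```

```text
side -220 0  189 [751. 765. 789.]
side -180 48 [702. 703. 704. 705.] 675 [731. 734. 742.]
side -140 379 [704. 705. 706. 707.] 567 [611. 707. 719.]
side -100 443 [706. 708. 709. 710.] 775 [708. 711. 718.]
side -60 464 [709. 711. 712. 713.] 1262 [712. 715. 728.]
side -20 470 [712. 713. 714. 715.] 1430 [715. 719. 733.]
side 20 477 [715. 716. 717. 718.] 1405 [717. 721. 734.]
top -220 0  911 [758. 763. 781.]
top -180 0  1288 [754. 759. 773.]
top -140 53 [708. 709. 709. 710.] 1063 [711. 720. 745.]
top -100 188 [709. 710. 711. 712.] 1178 [712. 716. 728.]
top -60 196 [712. 713. 714. 714.] 1620 [716. 720. 737.]
top -20 194 [715. 716. 717. 717.] 1622 [718. 723. 742.]
top 20 194 [718. 719. 719. 720.] 1479 [721. 725. 742.]
```

```bash
python3 -m pendant '[[0,0,25,0,0.4],[0,0,25,0,0.4],[0,0,25,0,0.4],[0,0,15,0,0.4],[0,0,0,0,0.4],[0,0,0,0,0.4]]'
python3 - <<'E'
from h import *
x,y=st(-97.5,4)
go(x,y,62,94.9)
s=env.snapshot("side"); crop(s,"s7",250,100,450,250,4)
E
```

```text
time_s: 11.6
position: [0.5954, -0.1638, 0.0825]
orientation: [-3.137, -0.002, 1.658]
contact_force: [0.0, 0.8, -0.1]
gripper_width: 0.028
t 11.6 pos [ 595.4 -163.8   82.5] yaw 94.97 tilt [-0.004  0.001 -1.   ] w 28.0 F [ 0.   0.8 -0.1] j [ 0.57  0.8  -0.59  1.7   0.57  0.82 -0.19]
 shift with current yaw (np.float64(-0.5), np.float64(0.1), np.float64(20.5))  after turn (np.float64(-0.5), np.float64(0.1), np.float64(20.5)) turn(tool z) 0.07
```

View pics/s7.png

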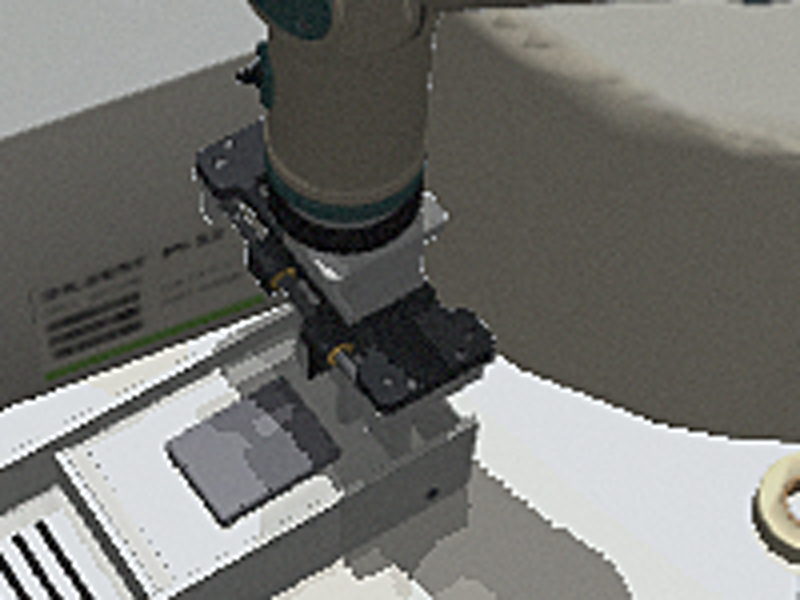

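```bash
python3 -m pendant '[[0,0,8,0,0.4],[0,0,6,0,0.4],[0,0,0,0,0.4],[0,0,0,0,0.4]]'; python3 -m pendant '[[0,0,3,0,0.4],[0,0,0,0,0.4],[0,0,0,0,0.4]]';python3 -m pendant '[[0,0,2,0,0.4],[0,0,0,0,0.4],[0,0,0,0,0.4]]'
python3 - <<'E'
from h import *
x,y=st(-97.5,4)
go(x,y,62,94.9)
E
```

```text
time_s: 12.05
position: [0.5945, -0.1638, 0.0675]
orientation: [-3.136, -0.002, 1.658]
contact_force: [0.2, 1.1, -1.2]
gripper_width: 0.0285
time_s: 12.35
position: [0.5949, -0.1638, 0.0647]
orientation: [-3.137, -0.002, 1.657]
contact_force: [0.7, 1.3, -0.4]
gripper_width: 0.0284
time_s: 12.65
position: [0.595, -0.1638, 0.063]
orientation: [-3.137, -0.002, 1.658]
contact_force: [-0.8, 1.6, 1.5]
gripper_width: 0.028
t 12.65 pos [ 595.  -163.8   63. ] yaw 94.97 tilt [-0.005  0.001 -1.   ] w 28.0 F [-0.8  1.6  1.5] j [ 0.56  0.82 -0.57  1.71  0.59  0.79 -0.21]
 shift with current yaw (np.float64(-0.5), np.float64(0.5), np.float64(1.0))  after turn (np.float64(-0.5), np.float64(0.5), np.float64(1.0)) turn(tool z) 0.07
```

```bash
python3 -m pendant '[[5,0,0,0,0.4],[5,0,0,0,0.4],[5,0,0,0,0.4],[5,0,0,0,0.4],[5,0,0.5,0,0.4],[5,0,0.5,0,0.4],[5,0,0.5,0,0.4],[0,0,0,0,0.4]]'
python3 - <<'E'
from h import *
x,y=st(-97.5,4)
go(x,y,62,94.9)
s=env.snapshot("side"); crop(s,"s8",230,120,430,270,4)
E
```

```text
time_s: 13.45
position: [0.5916, -0.1276, 0.0613]
orientation: [-3.136, -0.003, 1.659]
contact_force: [-0.2, 0.2, -0.2]
gripper_width: 0.0283
t 13.45 pos [ 591.6 -127.6   61.3] yaw 95.05 tilt [-0.005  0.002 -1.   ] w 28.3 F [-0.2  0.2 -0.2] j [ 0.5   0.81 -0.56  1.75  0.59  0.76 -0.27]
 shift with current yaw (np.float64(-36.9), np.float64(0.7), np.float64(-0.7))  after turn (np.float64(-36.8), np.float64(0.8), np.float64(-0.7)) turn(tool z) 0.15
```

View pics/s8.png

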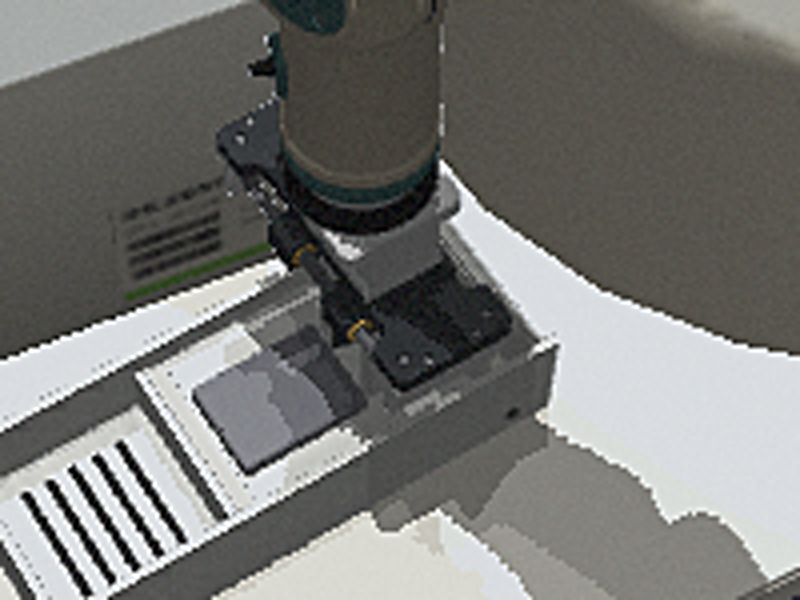

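```bash
python3 -m pendant '[[7,0,0,0,0.4],[7,0,0,0,0.4],[7,0,0,0,0.4],[7,0,0,0,0.4],[7,0,0,0,0.4],[7,0,0,0,0.4],[7,0,-0.5,0,0.4],[0,0,0,0,0.4]]'
python3 - <<'E'
from h import *
x,y=st(47,4)
go(x,y,62,94.9)
s=env.snapshot("side"); crop(s,"s9",210,120,410,270,4)
E
```

```text
time_s: 14.3
position: [0.5876, -0.0785, 0.0621]
orientation: [-3.137, -0.003, 1.659]
contact_force: [-0.9, 1.2, -0.5]
gripper_width: 0.0287
t 14.3 pos [587.6 -78.5  62.1] yaw 95.07 tilt [-0.005  0.002 -1.   ] w 28.7 F [-0.9  1.2 -0.5] j [ 0.43  0.8  -0.55  1.79  0.59  0.74 -0.36]
 shift with current yaw (np.float64(58.3), np.float64(0.9), np.float64(0.1))  after turn (np.float64(58.3), np.float64(0.7), np.float64(0.1)) turn(tool z) 0.17
```

View pics/s9.png

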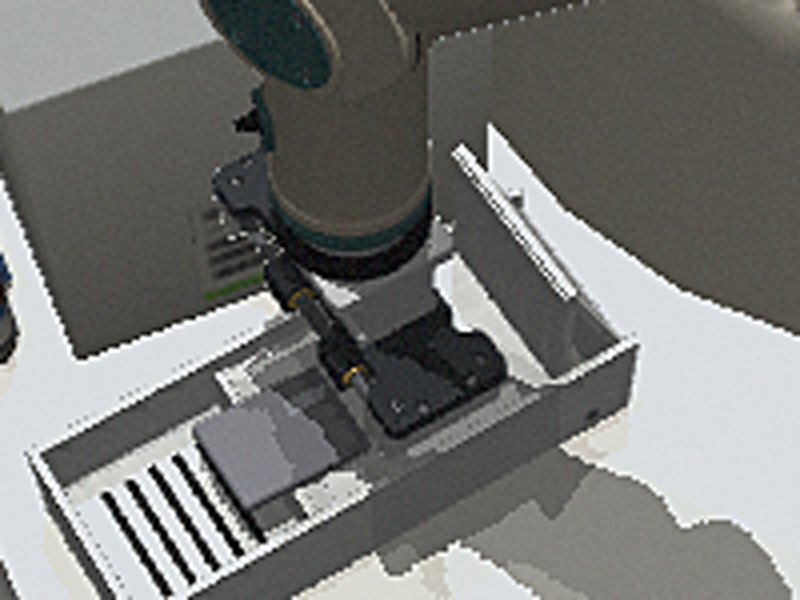

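```bash
python3 -m pendant '[[8,0,0,0,0.4],[8,0,0,0,0.4],[8,0,0,0,0.4],[8,0,0,0,0.4],[0,0,0,0,0.4],[0,0,0,0,0.4]]'
python3 - <<'E'
from h import *
x,y=st(47,4)
go(x,y,62,94.9)
s=env.snapshot("side"); crop(s,"s10",210,120,410,270,4)
E
```

```text
time_s: 14.95
position: [0.5847, -0.0477, 0.0619]
orientation: [-3.136, -0.002, 1.658]
contact_force: [0.2, -0.0, 0.4]
gripper_width: 0.0282
t 14.95 pos [584.7 -47.7  61.9] yaw 95.01 tilt [-0.005  0.002 -1.   ] w 28.2 F [ 0.2 -0.   0.4] j [ 0.37  0.79 -0.55  1.8   0.59  0.73 -0.41]
 shift with current yaw (np.float64(27.4), np.float64(1.0), np.float64(-0.1))  after turn (np.float64(27.4), np.float64(1.0), np.float64(-0.1)) turn(tool z) 0.11
```

View pics/s10.png

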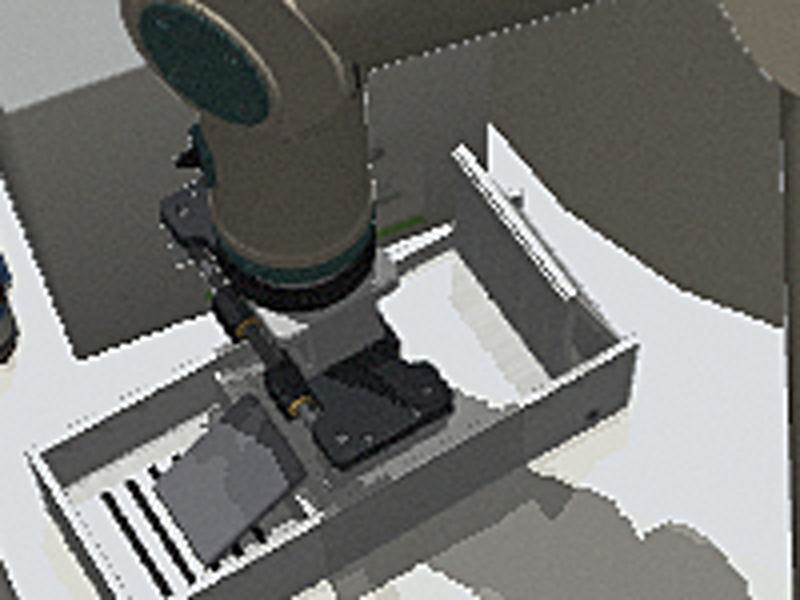

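```bash
python3 -m pendant '[[8,0,-0.5,0,0.4],[8,0,0,0,0.4],[7,0,0,0,0.4],[5,0,0,0,0.4],[0,0,0,0,0.4],[0,0,0,0,0.4]]'
python3 - <<'E'
from h import *
x,y=st(47,4)
go(x,y,62,94.9)
s=env.snapshot("side"); crop(s,"s11",210,120,410,270,4)
E
```

```text
time_s: 15.6
position: [0.5823, -0.0204, 0.0625]
orientation: [-3.136, -0.002, 1.658]
contact_force: [0.0, -1.3, -0.2]
gripper_width: 0.0281
t 15.6 pos [582.3 -20.4  62.5] yaw 94.98 tilt [-0.005  0.001 -1.   ] w 28.1 F [ 0.  -1.3 -0.2] j [ 0.32  0.78 -0.54  1.81  0.58  0.72 -0.46]
 shift with current yaw (np.float64(0.1), np.float64(1.0), np.float64(0.5))  after turn (np.float64(0.1), np.float64(1.0), np.float64(0.5)) turn(tool z) 0.08
```

View pics/s11.png

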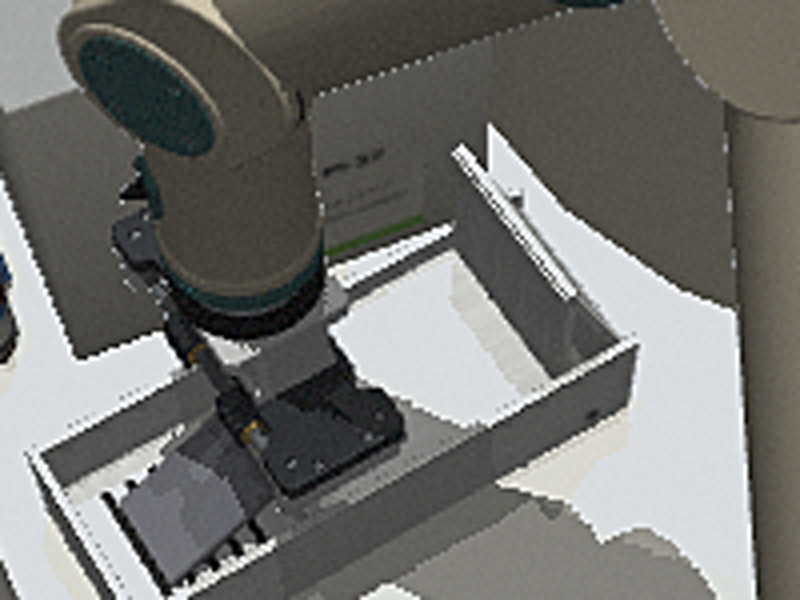

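```bash
python3 -m pendant '[[5,0,0,0,0.4],[5,0,0,0,0.4],[2,0,0,0,0.4],[0,0,0,0,0.4],[0,0,0,0,0.4]]'; python3 -m pendant '[[-20,0,-10,0,0.4],[-20,0,-30,0,0.4],[-20,0,-40,0,0.4],[-30,0,-40,0,0.4],[-30,0,-40,0,-1],[0,0,0,0,-1],[0,0,0,0,-1],[0,0,0,0,-1]]'
python3 - <<'E'
from h import *
x,y=st(47,4)
go(x,y,62,94.9)
s=env.snapshot("side"); crop(s,"s12",210,170,410,320,4)
t=env.snapshot("top"); crop(t,"t12",230,150,430,300,4)
E
```

```text
time_s: 16.15
position: [0.5813, -0.0084, 0.0626]
orientation: [-3.137, -0.002, 1.658]
contact_force: [0.6, 0.7, 0.2]
gripper_width: 0.0287
time_s: 16.95
position: [0.5914, -0.1271, 0.2211]
orientation: [-3.134, -0.003, 1.659]
contact_force: [0.1, 0.9, 0.5]
gripper_width: 0.0568
t 16.95 pos [ 591.4 -127.1  221.1] yaw 95.04 tilt [-0.008  0.002 -1.   ] w 56.8 F [0.1 0.9 0.5] j [ 0.57  0.63 -0.68  1.61  0.43  1.07 -0.14]
 shift with current yaw (np.float64(107.1), np.float64(1.2), np.float64(159.1))  after turn (np.float64(107.1), np.float64(1.0), np.float64(159.1)) turn(tool z) 0.14
```

View pics/s12.png

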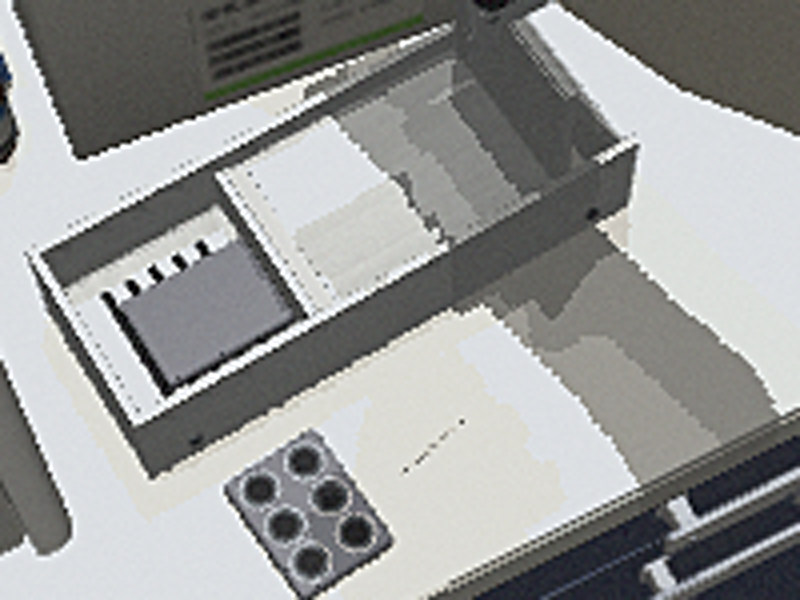

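View pics/t12.png

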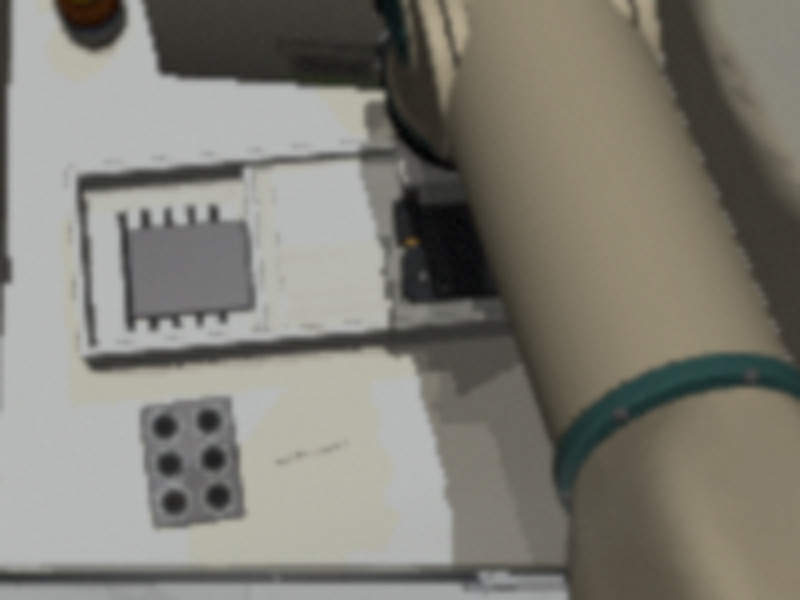

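```bash
python3 - <<'E'
from h import *
t=env.snapshot("top"); s=env.snapshot("side")
print(plates(t,(262,246,300,285)),plates(s,(262,270,330,322)))
for a in (((120,222),(250,222),(255,308),(132,320))):
    print(ws(onz(t,[(a[0]/4+230-.4,a[1]/4+150-.4)],.034)[0]))
for box in((262,207,292,226),):
    W=cloud(t,*box).reshape(-1,3)*1000
    m=np.isfinite(W[:,0]); W=W[m]; print("plane",np.linalg.lstsq(np.c_[W[:,:2]-W[:,:2].mean(0),np.ones(len(W))],W[:,2],rcond=None)[0])
go(458,21,200,7)
E
```

```text
[(459.6139221191406, 21.181135177612305, 81.80802154541016, 61.672115325927734, 7.51745080947876)] [(438.3860778808594, 18.308671951293945, 52.17852783203125, 51.77935791015625, 18.70261001586914)]
[131.9 -34.3]
[ 47.5 -26.8]
[49.1 30.2]
[129.  31.]
plane [-6.78674663e-03 -4.03541171e-03  3.38247382e+01]
t 17.15 pos [ 591.9 -127.   221.2] yaw 95.07 tilt [-0.007  0.002 -1.   ] w 72.8 F [ 0.1  0.4 -0.2] j [ 0.57  0.63 -0.68  1.61  0.43  1.07 -0.14]
 shift with current yaw (np.float64(159.3), np.float64(-120.3), np.float64(21.2))  after turn (np.float64(-114.8), np.float64(-163.3), np.float64(21.2)) turn(tool z) 88.07
```

```bash
python3 -m pendant '[[32,-24,0,0,-1],[32,-24,0,0,-1],[32,-24,0,0,-1],[32,-24,0,0,-1],[31,-24,0,0,-1],[0,0,0,8.5,-1],[0,0,0,8.5,-1],[0,0,0,8.5,-1]]'; python3 -m pendant '[[0,0,0,8.5,-1],[0,0,0,8.5,-1],[0,0,0,8.5,-1],[0,0,0,8.5,-1],[0,0,0,8.5,-1],[0,0,0,8.5,-1],[0,0,0,8.5,-1],[0,0,0,3,-1]]'
python3 -m pendant '[[0,0,0,0,-1],[0,0,0,0,-1]]'
python3 - <<'E'
from h import *
t=env.snapshot("top"); s=env.snapshot("side")
crop(t,"t13",200,170,400,320,4)
crop(s,"s13",200,200,400,350,4)
go(458,21,60,7)
E
```

```text
time_s: 17.95
position: [0.4586, 0.0205, 0.223]
orientation: [-3.136, 0.001, 1.208]
contact_force: [-0.1, -0.8, -0.2]
gripper_width: 0.094
time_s: 18.75
position: [0.4588, 0.0204, 0.2228]
orientation: [-3.14, 0.006, 0.119]
contact_force: [0.3, 0.8, 0.9]
gripper_width: 0.0944
time_s: 18.95
position: [0.4589, 0.0203, 0.2229]
orientation: [-3.139, 0.006, 0.124]
contact_force: [0.3, -0.1, -0.2]
gripper_width: 0.0941
t 19.05 pos [459.  20. 223.] yaw 7.06 tilt [-0.006  0.002 -1.   ] w 93.7 F [-0.7  0.3 -1. ] j [ 0.15  0.35 -0.34  1.99  0.15  0.83 -1.72]
 shift with current yaw (np.float64(-0.9), np.float64(-1.1), np.float64(163.0))  after turn (np.float64(-0.9), np.float64(-1.1), np.float64(163.0)) turn(tool z) 0.06
```

View pics/s13.png

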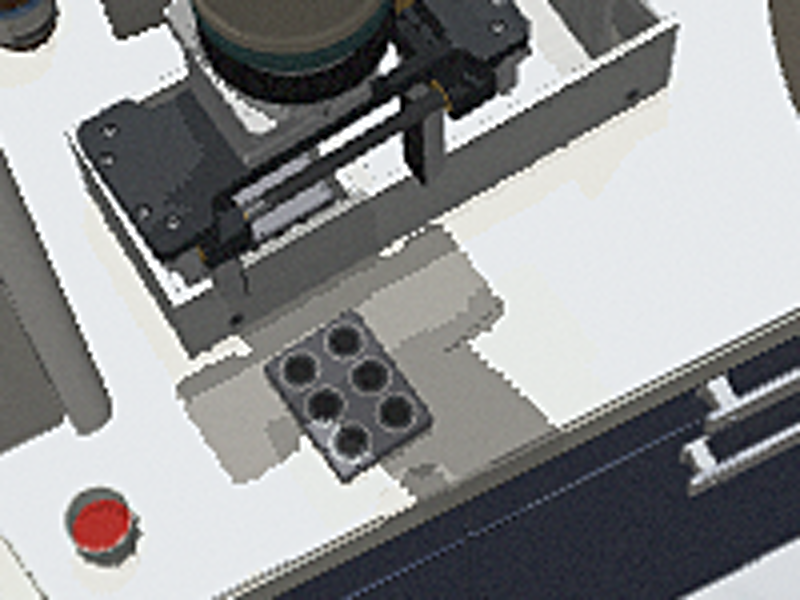

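```bash
python3 -m pendant '[[0,-1,40,0,-1],[0,0,40,0,-1],[0,0,40,0,-1],[0,0,40,0,-1],[0,0,30,0,-1],[0,0,20,0,-1],[0,0,0,0,-1],[0,0,0,0,-1]]'; python3 - <<'E'
from h import *
go(458,21,2.5,7)
E
```

```text
time_s: 19.85
position: [0.458, 0.0212, 0.0133]
orientation: [-3.139, 0.006, 0.122]
contact_force: [1.0, -0.1, 0.1]
gripper_width: 0.094
t 19.85 pos [458.   21.2  13.3] yaw 6.99 tilt [-0.006  0.002 -1.   ] w 94.0 F [ 1.  -0.1  0.1] j [-0.    0.71 -0.15  2.18  0.36  0.28 -1.91]
 shift with current yaw (np.float64(-0.0), np.float64(0.2), np.float64(10.8))  after turn (np.float64(-0.0), np.float64(0.2), np.float64(10.8)) turn(tool z) -0.01
```

```bash
python3 -m pendant '[[0,0,7,0,-1],[0,0,4,0,-1],[0,0,0,0,-1],[0,0,0,0,-1],[0,0,0,0,1],[0,0,0,0,1],[0,0,0,0,1],[0,0,0,0,1]]'; python3 -m pendant '[[0,0,0,0,1],[0,0,0,0,1],[0,0,0,0,1]]'; python3 - <<'E'
from h import *
go(458,21,2.5,7)
E
```

```text
time_s: 20.65
position: [0.458, 0.0211, 0.0023]
orientation: [-3.14, 0.005, 0.121]
contact_force: [0.6, -0.5, 0.3]
gripper_width: 0.0653
time_s: 20.95
position: [0.458, 0.0211, 0.0023]
orientation: [-3.14, 0.005, 0.121]
contact_force: [-1.0, -0.5, 1.3]
gripper_width: 0.0596
t 20.95 pos [458.   21.1   2.3] yaw 6.96 tilt [-0.005  0.001 -1.   ] w 59.6 F [-1.  -0.5  1.3] j [-0.01  0.74 -0.14  2.18  0.39  0.25 -1.94]
 shift with current yaw (np.float64(0.0), np.float64(0.1), np.float64(-0.2))  after turn (np.float64(0.0), np.float64(0.1), np.float64(-0.2)) turn(tool z) -0.04
```

```bash
python3 -m pendant '[[0,0,-10,0,1],[0,0,-30,0,1],[0,0,-40,0,1],[0,0,-40,0,1],[0,0,-45,0,1],[0,0,-42,0,1],[0,0,0,0,1],[0,0,0,0,1]]'; python3 - <<'E'
from h import *
go(450,-125,209,94.9)
s=env.snapshot("side"); crop(s,"s14",200,150,400,300,4)
E
```

```text
time_s: 21.75
position: [0.4591, 0.0205, 0.2101]
orientation: [-3.14, 0.003, 0.121]
contact_force: [-0.3, -0.7, -1.6]
gripper_width: 0.0594
t 21.75 pos [459.1  20.5 210.1] yaw 6.94 tilt [-0.003  0.001 -1.   ] w 59.4 F [-0.3 -0.7 -1.6] j [ 0.18  0.37 -0.39  2.01  0.19  0.79 -1.76]
 shift with current yaw (np.float64(-26.6), np.float64(143.3), np.float64(1.1))  after turn (np.float64(-144.2), np.float64(-21.5), np.float64(1.1)) turn(tool z) -87.96
```

View pics/s14.png

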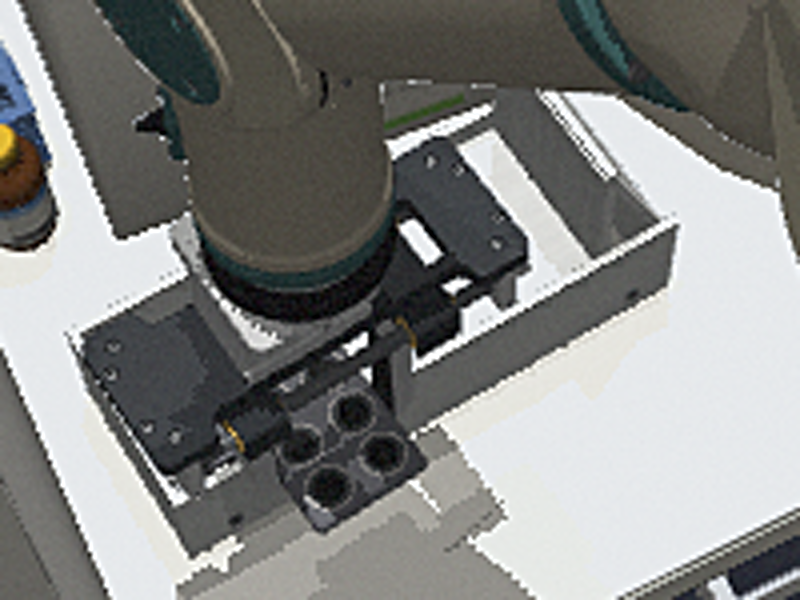

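```bash
python3 -m pendant '[[-6,36,0,0,1],[-7,36,0,0,1],[-7,36,0,0,1],[-6,35,0,0,1],[0,0,0,-8.5,1],[0,0,0,-8.5,1],[0,0,0,-8.5,1],[0,0,0,-8.5,1]]'; python3 -m pendant '[[0,0,0,-8.5,1],[0,0,0,-8.5,1],[0,0,0,-8.5,1],[0,0,0,-8.5,1],[0,0,0,-8.5,1],[0,0,0,-8.5,1],[0,0,0,-3,1],[0,0,0,0,1]]';  python3 -m pendant '[[0,0,0,0,1]]'; python3 - <<'E'
from h import *
x,y=st(-91,0)
go(x,y,200,94.9)
E
```

```text
time_s: 22.6
position: [0.4489, -0.124, 0.2071]
orientation: [-3.133, 0.005, 0.721]
contact_force: [-0.0, -0.3, -1.9]
gripper_width: 0.0594
time_s: 23.4
position: [0.4491, -0.124, 0.2073]
orientation: [-3.133, -0.004, 1.658]
contact_force: [0.5, -0.0, -0.8]
gripper_width: 0.0593
time_s: 23.5
position: [0.4496, -0.1241, 0.2079]
orientation: [-3.134, -0.003, 1.656]
contact_force: [-0.0, -1.1, -1.9]
gripper_width: 0.0596
t 23.5 pos [ 449.6 -124.1  207.9] yaw 94.89 tilt [-0.008  0.003 -1.   ] w 59.6 F [-0.  -1.1 -1.9] j [ 0.76  0.46 -0.77  1.99  0.41  0.87 -0.15]
 shift with current yaw (np.float64(-45.9), np.float64(146.1), np.float64(7.9))  after turn (np.float64(-46.0), np.float64(146.1), np.float64(7.9)) turn(tool z) -0.01
```

```bash
python3 -m pendant '[[-9,29,0,0,1],[-9,29,0,0,1],[-9,29,0,0,1],[-9,29,0,0,1],[-9,30,0,0,1],[0,0,8,0,1],[0,0,0,0,1],[0,0,0,0,1]]'
python3 - <<'E'
from h import *
x,y=st(-91,0)
go(x,y,176,94.9)
s=env.snapshot("side"); crop(s,"s15",210,100,450,280,3)
t=env.snapshot("top"); crop(t,"t15",230,150,430,300,4)
E
```

```text
time_s: 24.3
position: [0.5983, -0.1561, 0.1995]
orientation: [-3.134, -0.002, 1.658]
contact_force: [-0.0, -0.4, -0.6]
gripper_width: 0.0595
t 24.3 pos [ 598.3 -156.1  199.5] yaw 94.98 tilt [-0.008  0.002 -1.   ] w 59.5 F [-0.  -0.4 -0.6] j [ 0.62  0.68 -0.71  1.6   0.48  1.06 -0.13]
 shift with current yaw (np.float64(-1.4), np.float64(0.6), np.float64(23.5))  after turn (np.float64(-1.4), np.float64(0.6), np.float64(23.5)) turn(tool z) 0.08
```

View pics/s15.png

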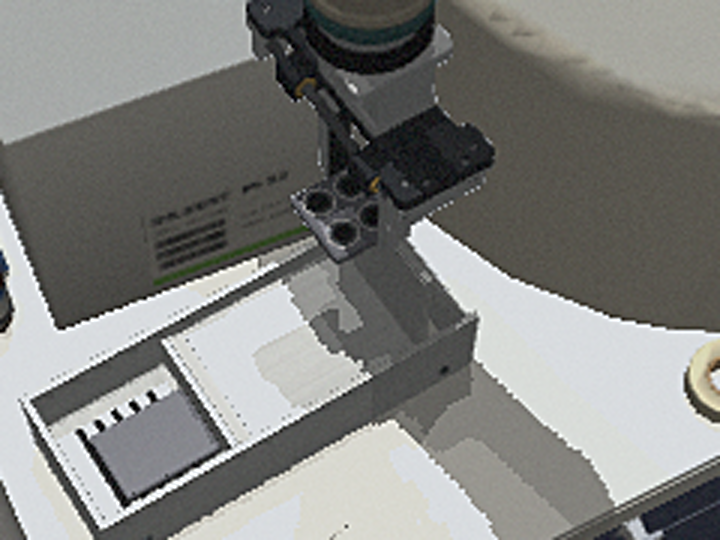

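View pics/t15.png

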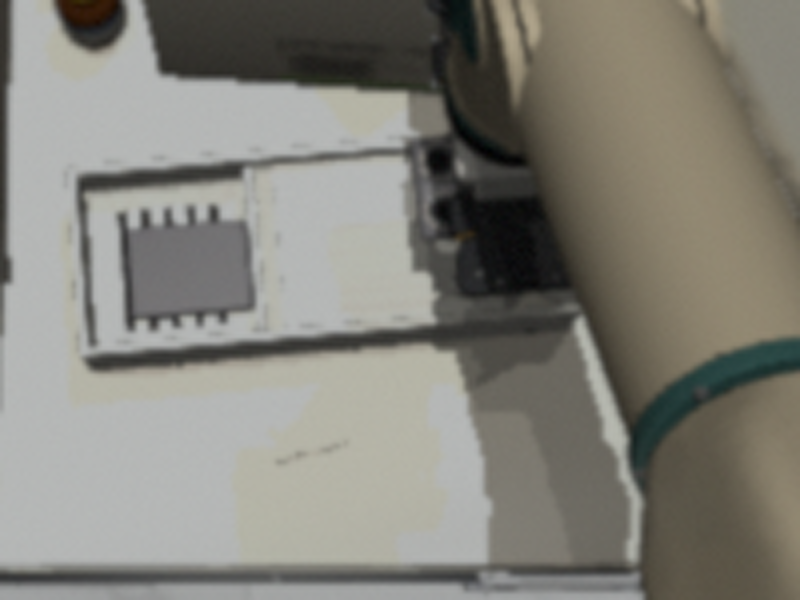

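Same geometry as the first drop (plate front corners at t15 (410,145) and (425,242)). Lower and release.

```bash
python3 -m pendant '[[-1,0,12,0,1],[0,0,10.5,0,1],[0,0,0,0,1],[0,0,0,0,1],[0,0,0,0,1],[0,0,0,0,1]]'
python3 -c "
from h import *
go(*st(-91,0),176,94.9)"
```

```text
time_s: 25.0
position: [0.6001, -0.1574, 0.1781]
orientation: [-3.137, -0.002, 1.657]
contact_force: [0.6, -0.6, -1.9]
gripper_width: 0.06
t 25.0 pos [ 600.1 -157.4  178.1] yaw 94.96 tilt [-0.005  0.001 -1.   ] w 60.0 F [ 0.6 -0.6 -1.9] j [ 0.62  0.7  -0.69  1.62  0.51  1.02 -0.15]
 shift with current yaw (np.float64(0.1), np.float64(-1.0), np.float64(2.1))  after turn (np.float64(0.0), np.float64(-1.0), np.float64(2.1)) turn(tool z) 0.06
```

```bash
python3 -m pendant '[[0,0,1,0,1],[0,0,0,0,1],[0,0,0,0,-1],[0,0,0,0,-1],[0,0,0,0,-1],[0,0,0,0,-1],[0,0,0,0,-1],[0,0,0,0,-1]]'
python3 -m pendant '[[0,0,0,0,-1],[0,0,0,0,-1],[0,0,-25,0,-1],[0,0,-20,0,0.4],[0,0,0,0,0.4],[0,0,0,0,0.4],[0,0,0,0,0.4],[0,0,0,0,0.4]]'
python3 - <<'E'
from h import *
go(*st(-91,0),176,94.9)
s=env.snapshot("side"); crop(s,"s16",210,100,450,280,3)
t=env.snapshot("top"); crop(t,"t16",230,150,430,300,4)
E
```

```text
time_s: 25.8
position: [0.5998, -0.1575, 0.1767]
orientation: [-3.137, -0.002, 1.657]
contact_force: [0.8, -1.1, -0.7]
gripper_width: 0.0938
time_s: 26.6
position: [0.5993, -0.1576, 0.2206]
orientation: [-3.135, -0.002, 1.657]
contact_force: [0.7, -0.1, 0.7]
gripper_width: 0.0575
t 26.6 pos [ 599.3 -157.6  220.6] yaw 94.96 tilt [-0.007  0.002 -1.   ] w 57.5 F [ 0.7 -0.1  0.7] j [ 0.63  0.66 -0.72  1.57  0.47  1.1  -0.11]
 shift with current yaw (np.float64(0.2), np.float64(-0.3), np.float64(44.6))  after turn (np.float64(0.2), np.float64(-0.3), np.float64(44.6)) turn(tool z) 0.06
```

View pics/s16.png

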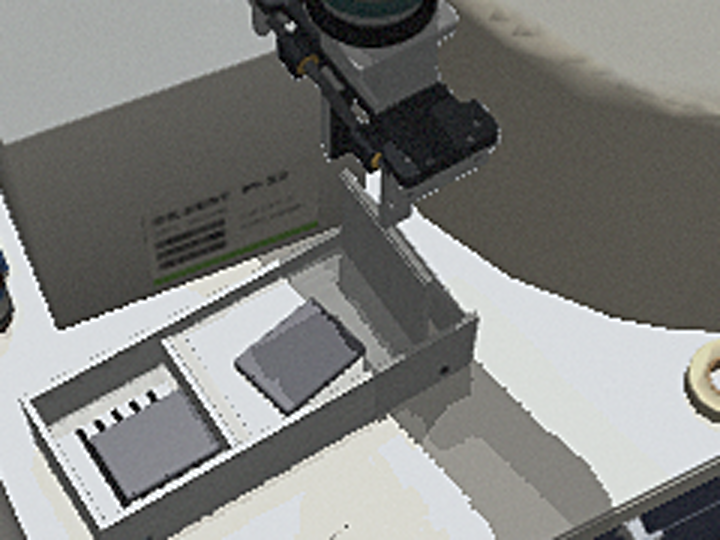

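View pics/t16.png

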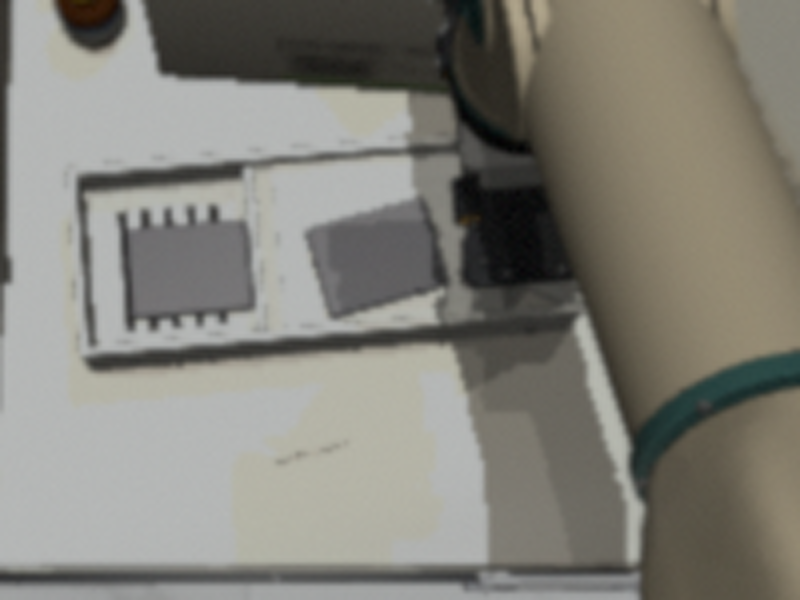

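```bash
python3 - <<'E'
from h import *
t=env.snapshot("top"); s=env.snapshot("side")
for p in((307,232),(422,200),(445,285),(335,318)): print("T",ws(onz(t,[(p[0]/4+230-.4,p[1]/4+150-.4)],.066)[0]))
for p in((236,365),(313,300),(365,350),(288,412)): print("S",ws(onz(s,[(p[0]/3+210-.35,p[1]/3+100-.35)],.066)[0]))
go(*st(-85,6),62,94.9)
E
```

```text
T [ 11.8 -10.1]
T [-63.2 -24.5]
T [-72.3  31.7]
T [-0.9 46.7]
S [13.9 -4.7]
S [-62.7 -20.9]
S [-72.4  35.4]
S [ 2.  48.2]
t 26.8 pos [ 599.8 -157.5  221.2] yaw 94.97 tilt [-0.006  0.002 -1.   ] w 41.4 F [ 0.6 -0.1 -0.4] j [ 0.63  0.66 -0.72  1.57  0.47  1.1  -0.11]
 shift with current yaw (np.float64(6.1), np.float64(-6.8), np.float64(159.2))  after turn (np.float64(6.1), np.float64(-6.8), np.float64(159.2)) turn(tool z) 0.07
```

```bash
python3 -m pendant '[[5,-13,0,0,0.4],[0,0,30,0,0.4],[0,0,35,0,0.4],[0,0,35,0,0.4],[0,0,35,0,0.4],[0,0,15,0,0.4],[0,0,0,0,0.4],[0,0,0,0,0.4]]'
python3 -c "
from h import *
go(*st(-86,12),62,94.9)"
```

```text
time_s: 27.6
position: [0.5868, -0.1532, 0.0728]
orientation: [-3.138, -0.002, 1.658]
contact_force: [0.2, 0.0, 0.4]
gripper_width: 0.0282
t 27.6 pos [ 586.8 -153.2   72.8] yaw 94.97 tilt [-0.004  0.002 -1.   ] w 28.2 F [0.2 0.  0.4] j [ 0.58  0.81 -0.61  1.74  0.62  0.8  -0.25]
 shift with current yaw (np.float64(-0.2), np.float64(-0.2), np.float64(10.8))  after turn (np.float64(-0.2), np.float64(-0.2), np.float64(10.8)) turn(tool z) 0.07
```

```bash
python3 -m pendant '[[0,0,6,0,0.4],[0,0,3,0,0.4],[0,0,1,0,0.4],[0,0,0,0,0.4]]'
python3 -m pendant '[[5,0,0,0,0.4],[5,0,0,0,0.4],[5,0,0,0,0.4],[5,0,0.5,0,0.4],[5,0,0.5,0,0.4],[5,0,0,0,0.4],[0,0,0,0,0.4],[0,0,0,0,0.4]]'
python3 - <<'E'
from h import *
go(*st(47,12),62,94.9)
s=env.snapshot("side"); crop(s,"s17",210,120,410,270,4)
E
```

```text
time_s: 28.0
position: [0.5859, -0.1536, 0.0621]
orientation: [-3.137, -0.002, 1.657]
contact_force: [1.0, -0.2, 0.1]
gripper_width: 0.0281
time_s: 28.8
position: [0.5832, -0.1232, 0.0609]
orientation: [-3.137, -0.002, 1.658]
contact_force: [0.0, -0.9, -0.5]
gripper_width: 0.0281
t 28.8 pos [ 583.2 -123.2   60.9] yaw 94.99 tilt [-0.005  0.002 -1.   ] w 28.1 F [ 0.  -0.9 -0.5] j [ 0.52  0.81 -0.59  1.78  0.63  0.76 -0.31]
 shift with current yaw (np.float64(102.6), np.float64(1.0), np.float64(-1.1))  after turn (np.float64(102.6), np.float64(0.8), np.float64(-1.1)) turn(tool z) 0.09
```

View pics/s17.png

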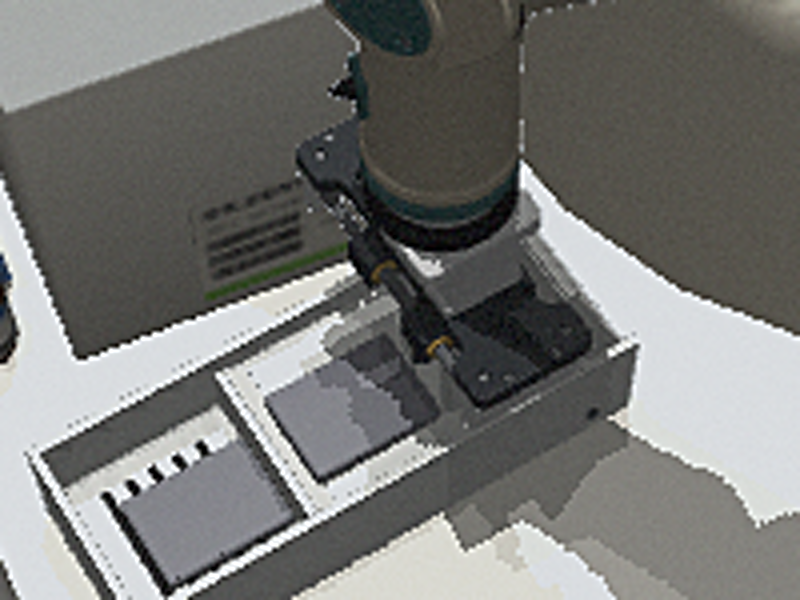

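```bash
python3 -m pendant '[[7,0,0,0,0.4],[7,0,0,0,0.4],[7,0,0,0,0.4],[7,0,0,0,0.4],[7,0,0,0,0.4],[7,0,-0.5,0,0.4],[7,0,-0.5,0,0.4],[7,0,0,0,0.4]]'
python3 - <<'E'
from h import *
go(*st(47,12),62,94.9)
s=env.snapshot("side"); crop(s,"s18",210,120,410,270,4)
E
```

```text
time_s: 29.65
position: [0.5785, -0.0672, 0.0621]
orientation: [-3.137, -0.002, 1.657]
contact_force: [0.5, -0.8, 1.2]
gripper_width: 0.0284
t 29.65 pos [578.5 -67.2  62.1] yaw 94.96 tilt [-0.005  0.001 -1.   ] w 28.4 F [ 0.5 -0.8  1.2] j [ 0.43  0.79 -0.59  1.81  0.63  0.73 -0.42]
 shift with current yaw (np.float64(46.4), np.float64(0.8), np.float64(0.1))  after turn (np.float64(46.4), np.float64(0.8), np.float64(0.1)) turn(tool z) 0.06
```

View pics/s18.png

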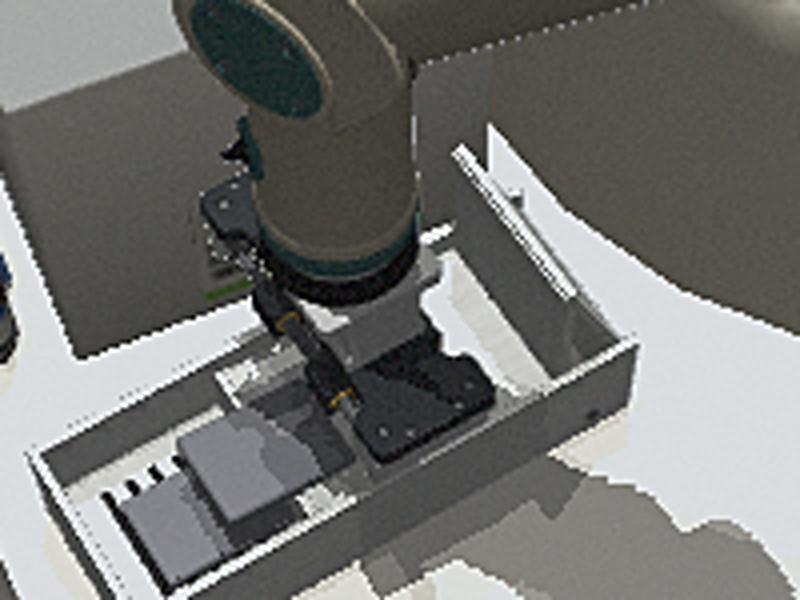

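```bash
python3 -m pendant '[[8,0,0,0,0.4],[8,0,0,0,0.4],[8,0,0,0,0.4],[7,0,0,0,0.4],[7,0,0,0,0.4],[6,0,0,0,0.4],[0,0,0,0,0.4],[0,0,0,0,0.4]]'
python3 - <<'E'
from h import *
go(*st(47,12),62,94.9)
s=env.snapshot("side"); crop(s,"s19",210,120,410,270,4)
E
```

```text
time_s: 30.5
position: [0.5746, -0.024, 0.062]
orientation: [-3.136, -0.002, 1.658]
contact_force: [-0.6, 0.0, -0.5]
gripper_width: 0.0282
t 30.5 pos [574.6 -24.   62. ] yaw 94.97 tilt [-0.005  0.001 -1.   ] w 28.2 F [-0.6  0.  -0.5] j [ 0.35  0.78 -0.58  1.84  0.62  0.72 -0.49]
 shift with current yaw (np.float64(2.9), np.float64(1.0), np.float64(-0.0))  after turn (np.float64(2.9), np.float64(1.0), np.float64(-0.0)) turn(tool z) 0.07
```

View pics/s19.png

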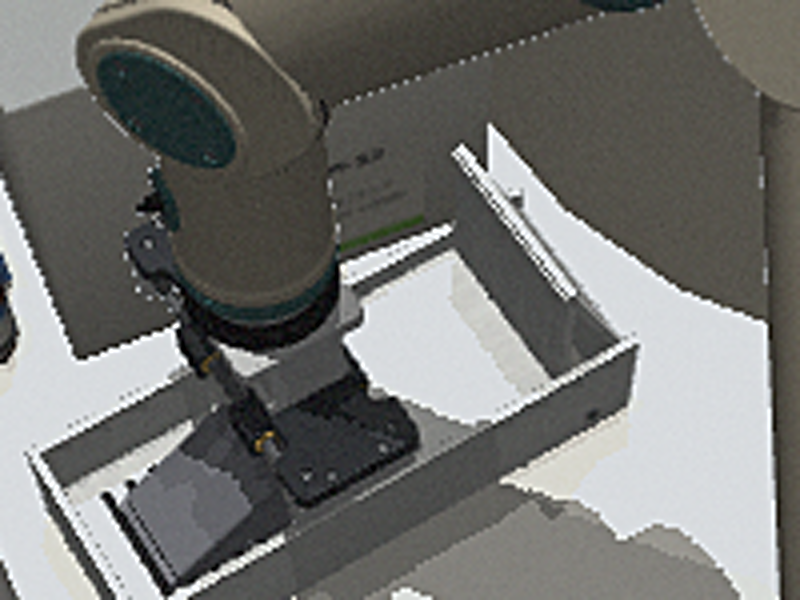

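```bash
python3 -m pendant '[[5,0,0,0,0.4],[5,0,0,0,0.4],[5,0,0,0,0.4],[2,0,0,0,0.4],[0,0,0,0,0.4],[0,0,0,0,0.4]]'; python3 -m pendant '[[-20,0,-10,0,0.4],[-20,0,-30,0,0.4],[-20,0,-40,0,0.4],[-30,0,-40,0,0.4],[-30,10,-30,0,0.4],[0,0,0,0,0.4]]'
python3 - <<'E'
from h import *
go(*st(47,4),62,94.9)
s=env.snapshot("side"); crop(s,"s20",190,170,390,320,4)
t=env.snapshot("top"); crop(t,"t20",200,150,400,300,4)
E
```

```text
time_s: 31.15
position: [0.5731, -0.007, 0.0621]
orientation: [-3.136, -0.002, 1.658]
contact_force: [0.9, 0.3, -0.2]
gripper_width: 0.0283
time_s: 31.75
position: [0.5978, -0.132, 0.2158]
orientation: [3.138, 0.003, 1.649]
contact_force: [-0.1, 0.5, 0.0]
gripper_width: 0.0283
t 31.75 pos [ 597.8 -132.   215.8] yaw 94.48 tilt [ 0.003 -0.003 -1.   ] w 28.3 F [-0.1  0.5  0. ] j [ 0.59  0.64 -0.71  1.61  0.47  1.06 -0.17]
 shift with current yaw (np.float64(112.5), np.float64(-5.8), np.float64(153.8))  after turn (np.float64(112.6), np.float64(-5.0), np.float64(153.8)) turn(tool z) -0.42
```

View pics/s20.png

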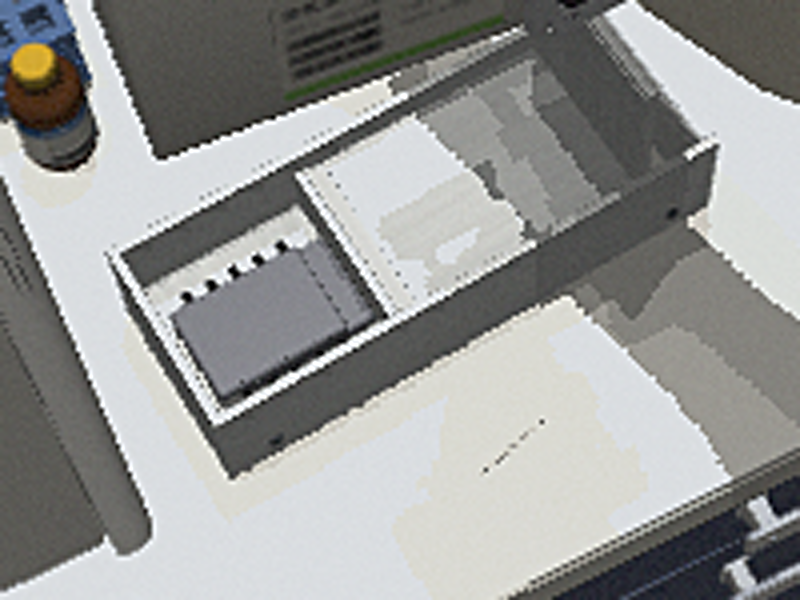

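View pics/t20.png

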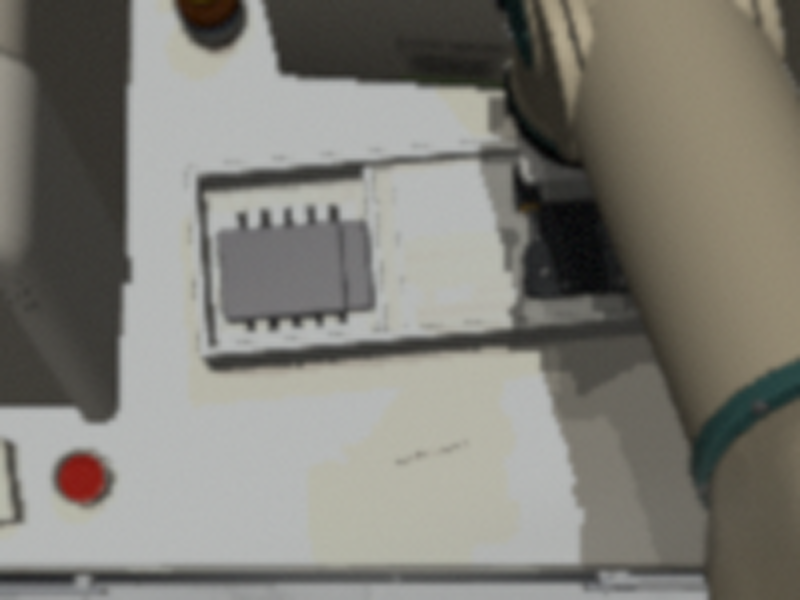

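```bash
python3 -m pendant '[[0,0,-40,0,0.4],[0,0,-20,0,0.4],[0,0,0,0,0.4],[0,0,0,0,0.4],[0,0,0,0,0.4]]'; python3 - <<'E'
from h import *
t=env.snapshot("top"); s=env.snapshot("side")
for n,d,pp in(("T",t,[(218,230),(340,222),(347,310),(226,322)]),("S",s,[(172,318),(302,250),(352,330),(220,398)])):
    o=(200,150) if n=="T" else (190,170)
    P=np.array([ws(onz(d,[(p[0]/4+o[0]-.4,p[1]/4+o[1]-.4)],.044)[0]) for p in pp]); print(n,P.tolist(),P.mean(0))
for d,box in((t,(258,209,284,227)),(s,(244,244,264,256))):
    W=cloud(d,*box).reshape(-1,3)*1000; W=W[np.isfinite(W[:,0])]
    print("plane",np.linalg.lstsq(np.c_[W[:,:2]-W[:,:2].mean(0),np.ones(len(W))],W[:,2],rcond=None)[0].round(3))
cv2.imwrite("pics/s21.png",s["img"])
go(0,0,0)
E
```

```text
time_s: 32.35
position: [0.5932, -0.1255, 0.2698]
orientation: [-3.133, -0.003, 1.658]
contact_force: [0.1, -1.0, 0.8]
gripper_width: 0.0278
T [[145.7, -28.0], [66.8, -26.3], [67.1, 31.6], [145.0, 32.5]] [106.15   2.45]
S [[146.9, -21.7], [66.1, -19.7], [67.5, 37.2], [147.8, 33.8]] [107.075   7.4  ]
plane [-1.0000e-03  5.0000e-03  4.3953e+01]
plane [-1.2000e-02  2.2000e-02  4.3435e+01]
t 32.45 pos [ 593.6 -125.7  270.1] yaw 95.0 tilt [-0.008  0.002 -1.   ] w 28.0 F [-0.   0.6  0.8] j [ 0.6   0.59 -0.74  1.54  0.42  1.18 -0.13]
 shift with current yaw (np.float64(177.0), np.float64(-580.4), np.float64(270.1))  after turn (np.float64(177.0), np.float64(-580.4), np.float64(270.1)) turn(tool z) 0
```

View pics/s21.png

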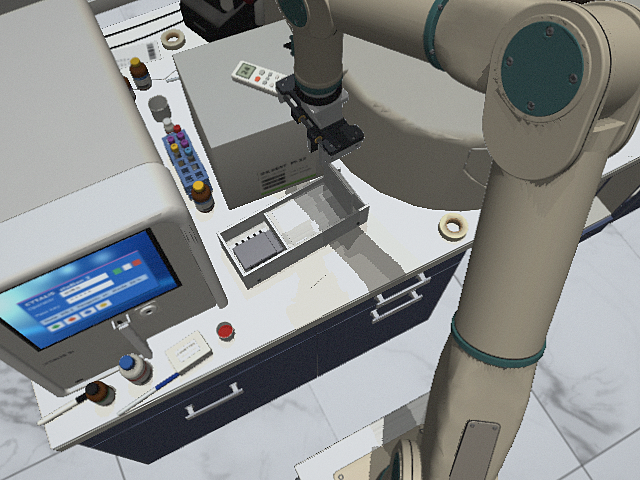

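```bash
python3 -c "
from workcell import env
print(env.finish_job())"
```

```text
the job is handed in; nothing more can be done
None
```

Both plates that were there now lie flat, wells down, in the stand's pocket, and I handed the job in at about 32 s. Only two of the three plates were present. I let each one go level about 18–20 mm above the sharp edge, with its centre about 20 mm past it. It tumbled onto the bed, and I pushed it over the lip with the fingers partly closed; neither plate was lifted over the pocket.

**Last checks**
- **First plate:** its top is level at 34 mm, with its centre about 89 mm along the stand and about 0–1 mm off the mid-line.
- **Second plate:** it lies on the first, with its top level at 43–44 mm and its centre about 106 mm along the stand, 2–7 mm off the mid-line.
- **Surroundings:** in the last pictures, the beaker, tape roll and cuvette box stand where they were. The arm is raised and touching nothing.

**Disagreements:** the two camera views differed by 3–5 mm, and I used their average. The automatic plate outline from the side view was unreliable, so I marked corners by hand there. The second plate landed about 10° askew on the bed, and the two-finger push squared it up. `env.finish_job()` gives no verdict, so I could not confirm the judged result.

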